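Refit the spring-loaded roller in the bench roller bed

TASK

The middle roller of the little roller bed is out and lies on the vee rest beside it: put it back so that both its axle ends sit fully home in the sockets of the two rails, then let go. One axle end is sprung: pressed in, it lets the other end swing down past its rail, and the spring then pushes that end home. The axle blocks are clamped at whatever height they were last left, so feel for the sockets, press nothing against the bed harder than about 50 N, and leave the other tools where they lie.

Things in the scene. Friction and masses are not known exactly. Their poses are not given: they have to be found in the camera images.
- bed: Roller bed fixed to the bench: two aluminium rails 300 mm long, 14 thick, tops 100 mm above the bench, inner faces 190 mm apart; 40 mm rollers in place at x = -105 and +105, the middle place (x = 0) empty. Origin: on the bench under that place; x along the rails, y across them (along the axles), z up. Its rollers' axles lie at z 85 mm. Grey nylon axle blocks 24 mm wide show in the rail tops.
- rail_left (a point): Top inner edge of the rail on the bed's +y side, above the empty axle place (bed x 0, y +95, z 100 mm). Below it in the rail sits the axle block, face flush with the rail's inner face, clamped by hand in an upright slot: its top is 15 mm above its socket's centre. In it is the axle socket, a blind round bore 12 mm across, 8 deep.
- rail_right (a point): The same on the other rail, at bed x 0, y -95, z 100 mm. Socket centres lie at bed x 0, but each block is clamped at its own height, not measured here: the socket's centre is anywhere from 77 to 93 mm above the bench (7 to 23 mm below this edge). The sockets are alike: either axle end may go in either one.
- roller: Loose steel roller, 0.3 to 0.6 kg: tube 40 mm across, 174 long, with hubs 20 mm across and 3 long at its ends (180 over the hubs). Origin: middle of the tube on its axis; axis along y. It starts level in the vee rest, axis 42 mm above the bench. From the +y hub stands a short fixed stub, from the -y hub a long sprung pin, both 10 mm thick, tips tapered to 8.4 mm.
- stub_end (a point): Tip of the fixed stub, 7 mm beyond the roller's +y hub (97 mm from its middle). Fully home, the stub's hub stands against its rail and the pin's hub is 10 mm from its own rail; the spring still pushes with about 5 N.
- pin_end (a point): Tip of the sprung pin, free 21 mm beyond the -y hub (111 mm from the middle). It gives along the axis from about 3 N, plus 0.7 N per mm: about 12 N at 13 mm, where with the pin at the bottom of a socket the hub meets the rail (solid). With that hub within 3 mm of its rail the stub just clears the other rail's inner face.
- vee_rest: Fixed wooden rest: plywood base 70 x 160 x 10 mm with two vee blocks (18 mm thick, 32 mm high, at y = -62 and +62) that carry the roller along y; 100 mm are free between them to grasp its middle. Origin: underneath its middle, z up.
- tape_measure: Bystander: black tape measure, 70 x 36 x 66 mm, standing on the bench; origin under its middle.
- spanner: Bystander: steel spanner 190 mm long lying on the bench; origin under its middle.
- screwdriver: Bystander: screwdriver 210 mm long lying on the bench; origin under its middle.
There are look-alikes about, which are no part of the job. Of the things like the roller, leave any that is green or orange; of the rest the larger one is meant.

How it is judged:
By the outcome, as a careful person would: the job done as asked, in the order asked, and still so for the second after the job is handed in, with the robot touching nothing.
It also fails if it takes over 64 s, if anything falls off the work surface, if the arm or the gripper's body presses on something with over 40 N, if the wrist force passes 120 N, or if a joint passes its speed limit or range.

ROBOT

A 6-joint arm with a two-finger parallel gripper is mounted at the origin on the work surface. World frame = base frame: x ahead of the robot, y to its left, z up, the work surface at z = 0. Lengths are in mm, angles in rad, forces in N, time in s.
With the tool pointing down it reaches from about 275 to 1000 mm from the base axis. Payload 8.4 kg.
Tool frame: the origin (TCP) lies at the very end of the fingers, on their centre line; the grasp point (between the pads) lies 19 mm behind it; z points along the fingers, y is the direction in which the jaws open and shut (so a half turn about z gives the same grasp; the last joint's range is limited). The gripper opens to 85 mm and grips with 20 to 120 N. Pads are 22 mm wide; open, the fingers measure 114 mm over their backs; the gripper's body (76 mm by 85 mm) begins 54 mm behind the grasp point. The pads swing forward as they close: fully open they stand 13 mm farther back than shut.
Start: joints at [-1.278, 0.353, 1.633, -0, 1.155, -0.002], TCP at [181.591, -598.041, 231.281] pointing down, gripper open.
Joint ranges: [-2.63, 2.63], [-0.92, 2.1], [0.06, 2.66], [-1.3, 4.44], [0, 2.69], [-3.02, 3.02]. Speed limits (rad/s): [2.22, 2.22, 2.79, 3.14, 3.14, 3.14].

INTERFACE

Orientations are given as [roll, pitch, yaw] about the fixed x, y, z axes, in that order (R = Rz(yaw) Ry(pitch) Rx(roll)).
In Python, from rig import sense, grab_frame, sign_off, masks_of gives the robot as it stands. The module is installed in compiled form; this text tells all that it offers.
- The arm moves only by the shell command python3 -m inch 'ROWS' [FORCE]. ROWS is JSON, a list of rows, each an object of numbers: "gripper": the finger opening in m, from 0 to 0.0854; "tx", "ty", "tz": the shift along the tool's x, y, z in m; "spin": the turn about the tool's z in degrees. In form: [{"gripper": .., "tx": .., "ty": .., "tz": .., "spin": ..}, ...]. A call has exactly 8 rows; each row shifts and turns the commanded pose from where the row before left it, along the tool's axes as they then stand; what a row does not reach is not made up. A row lasts 1/10 s, in which the tool goes at most 50 mm and 8.59 degrees, less where a joint would pass 70% of its speed; a pose out of reach is approached as far as the arm can. A call is refused whole if a number of a shift passes 0.05 or a number of a turn 8.59, either way. A call with a gripper value outside its range is refused whole. The fingers move at their own pace and stop on an object; FORCE is the grip in N (left out, the last holds). Time passes only in rows, so rows that do not move let the fingers close, or fill a call up. It gives the time, the measured TCP pose, the force and the opening at its end, in the units of the state.
- sense(): the state, without advancing time (a new reading comes with each control period).
- grab_frame(name): name is "scene" or "side" or "wrist"; returns a dict with "pixels" (420x560x3 uint8, red, green, blue), "K" (3x3 intrinsics, pixels), "extrinsics" (4x4, takes a point from camera to world coordinates). Camera axes: x right, y down, z forward; pixel columns grow to the right and rows downward; lengths in mm; the calibration is good to about 2 mm. A picture is of the moment at which its call begins. There is no depth.
- sign_off(): hands the job in, once; it reports no verdict.
Trained networks look in the newest picture that a camera, given by its name, has taken for a name from the list of things; names that differ only in an ending like _2 or _b are one class to them, and where a whole thing is asked for, a point or a joint stands for the part that bears it (a point fixed in the world has none). Each returns a list of dicts, best first, with "conf" (0 to 1); they miss things now and then, are a little off and sometimes report something else, mostly with a low value. They report only what shows in the picture. A call takes as long as a camera call. They do not tell look-alikes from the thing itself.
- masks_of(camera, target): "pixels" (420x560 bool, what is visible of it) and "centre" ([row, column] in pixels, amid what is visible of it).
The state is a dict: "clock": time; "qpos": joint angles; "qvel": joint speeds; "joint_efforts": joint torques, N m; "eef_pos": TCP position; "tcp_rot": TCP orientation; "contact_force": force on the tool from outside, world axes, zero at the start; "wrist_torque": the same for the moment, N m; "opening": opening from 0.0 (shut) to 1.0 (fully open).
Only numpy, scipy, OpenCV 4.12 (cv2) and the standard library are available. Lean on these libraries where they do the work, as an engineer would, in place of code of your own. Each camera call takes 0.05 s, during which the arm holds its last target.

## Working session

There is one attempt and no reset: what is moved stays moved. The work goes in short steps, Python scripts to look and compute and a shell command to move; the robot and the scene stay as the last step left them, time stands still between calls to the robot, and variables do not carry over. Pictures are saved under pics/ and viewed, and the job is handed in when it is done.

```bash
mkdir -p pics; ls
cat > h.py <<'E'
import numpy as np, cv2
from rig import sense, grab_frame, sign_off, masks_of
def save(f,n,crop=None,scale=1.4):
    im=cv2.cvtColor(f["pixels"],cv2.COLOR_RGB2BGR)
    if crop: r0,r1,c0,c1=crop; im=im[r0:r1,c0:c1]
    s=min(800/im.shape[1],600/im.shape[0]); im=cv2.resize(im,None,fx=s,fy=s,interpolation=cv2.INTER_CUBIC)
    cv2.imwrite("pics/"+n,im)
def ray(f,r,c):
    T=np.array(f["extrinsics"]);d=T[:3,:3]@np.linalg.inv(np.array(f["K"]))@[c,r,1.]
    return T[:3,3],d
def atz(f,r,c,z):
    o,d=ray(f,r,c); return o+d*(z-o[2])/d[2]
def proj(f,P):
    T=np.linalg.inv(np.array(f["extrinsics"]));p=T[:3,:3]@np.array(P,float)+T[:3,3];q=np.array(f["K"])@p
    return q[1]/q[2],q[0]/q[2]
E
python3 - <<'E'
from h import *
s=sense();print(s)
for n in["scene","side","wrist"]:
    f=grab_frame(n);save(f,n+"0.png");print(n,f["K"],f["extrinsics"])
    np.save("pics/%s0.npy"%n,f,allow_pickle=True)
    for t in["bed","roller","vee_rest","stub_end","pin_end","rail_left"]:
        try:
            for m in masks_of(n,t): print(n,t,round(m["conf"],2),m["centre"],m["pixels"].sum())
        except Exception as e: print(n,t,e)
E
```

```text
pics
{'clock': 0.0, 'qpos': array([-1.27839284e+00,  3.53654746e-01,  1.63412612e+00, -8.12252184e-06,
        1.15519861e+00, -2.37457358e-03]), 'qvel': array([ 0.00039216, -0.00030612,  0.00020517,  0.00046967,  0.00018818,
       -0.00080913]), 'joint_efforts': array([ 2.13160420e-03, -6.05246472e+01, -3.42068624e+01, -9.69689813e-05,
        9.14415345e-03, -9.03238401e-06]), 'eef_pos': array([ 181.45658065, -597.58642264,  230.56098876]), 'tcp_rot': array([-3.14020581e+00,  4.13339951e-06,  2.94781348e-01]), 'contact_force': array([-0.02713997,  0.47239069,  0.697873  ]), 'wrist_torque': array([-0.00620058,  0.0250784 , -0.02154202]), 'opening': 1.0002282250348022}
scene [[429.59351095   0.         278.74850789]
 [  0.         429.59351095 207.8698255 ]
 [  0.           0.           1.        ]] [[-6.57685241e-01  6.03418469e-01 -4.50928236e-01  1.04794815e+03]
 [ 7.53288202e-01  5.28933209e-01 -3.90879194e-01  4.00573356e+02]
 [ 2.64719434e-03 -5.96754397e-01 -8.02419579e-01  9.76152565e+02]
 [ 0.00000000e+00  0.00000000e+00  0.00000000e+00  1.00000000e+00]]
scene bed 0.75 [198
[... 1066 characters left out ...]
oller 0.49 [268.1, 278.2] 7235
side vee_rest 0.52 [203.2, 261.2] 316
side stub_end 0.96 [181.1, 308.5] 561
side stub_end 0.61 [183.2, 258.2] 422
side stub_end 0.61 [188.5, 212.6] 220
side stub_end 0.52 [210.5, 325.9] 155
side pin_end 0.36 [266.7, 278.3] 7061
side rail_left 0.82 [266.2, 276.5] 6975
wrist [[325.89449474   0.         280.47502487]
 [  0.         325.89449474 207.60903027]
 [  0.           0.           1.        ]] [[ 2.90535164e-01 -9.09232303e-01 -2.98137447e-01  2.58835461e+02]
 [-9.56864284e-01 -2.75992761e-01 -9.07674891e-02 -5.75077963e+02]
 [ 2.44955874e-04  3.11648222e-01 -9.50197519e-01  3.72640601e+02]
 [ 0.00000000e+00  0.00000000e+00  0.00000000e+00  1.00000000e+00]]
```

View pics/scene0.png

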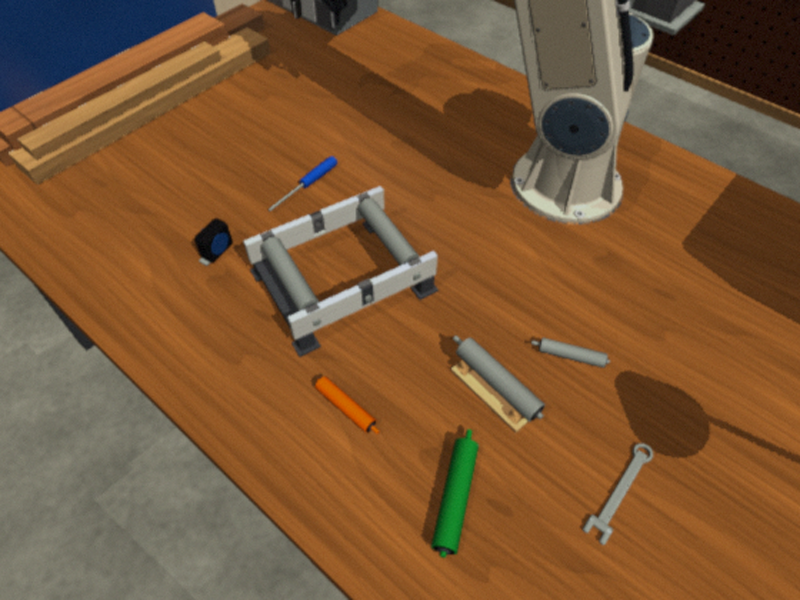

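View pics/side0.png

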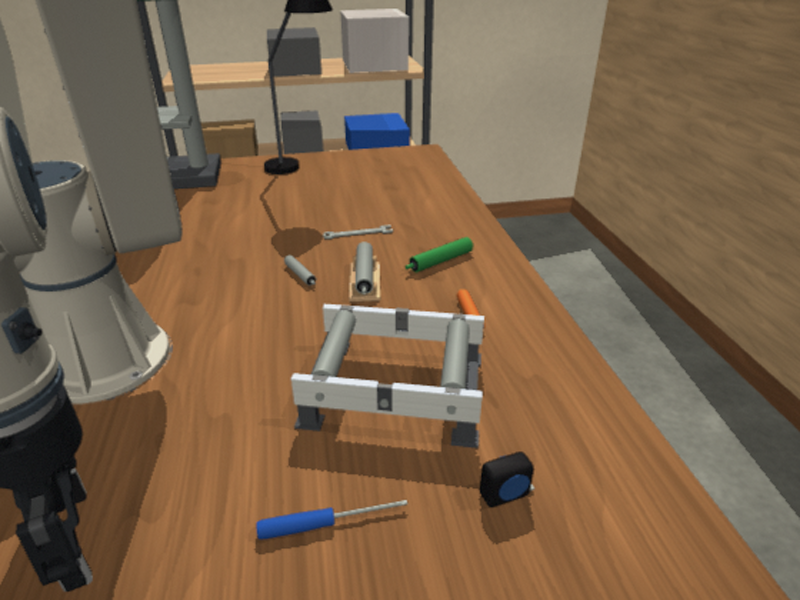

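View pics/wrist0.png

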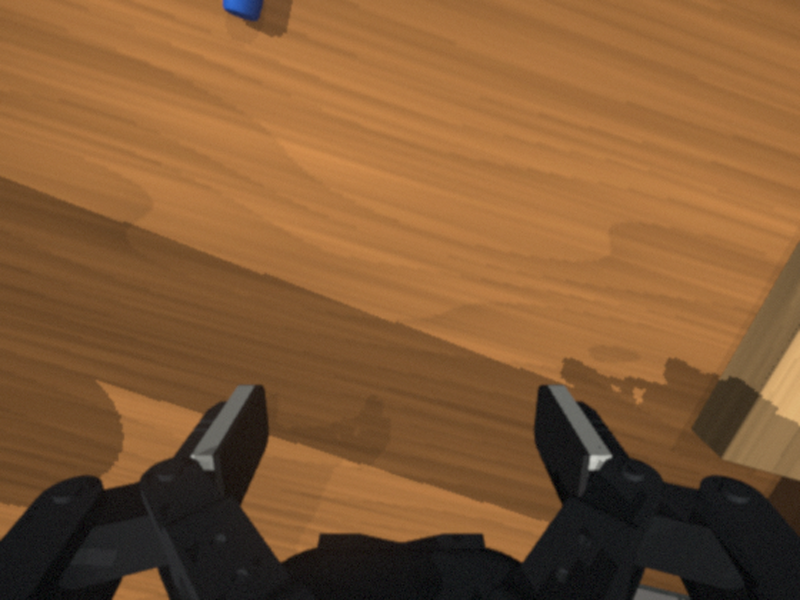

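The bed's rails (scene image, about (345,260)) have grey blocks in the middle. The target is the grey roller on the vee rest at about (500,378). I'll zoom in for precise points.

Run:
```python
from h import *
f=np.load("pics/scene0.npy",allow_pickle=True).item()
save(f,"z1.png",(125,250,165,315)); save(f,"z2.png",(225,300,305,405))
f=np.load("pics/side0.npy",allow_pickle=True).item()
save(f,"z3.png",(160,315,195,345))
```

```text
(no output)
```

View pics/z1.png

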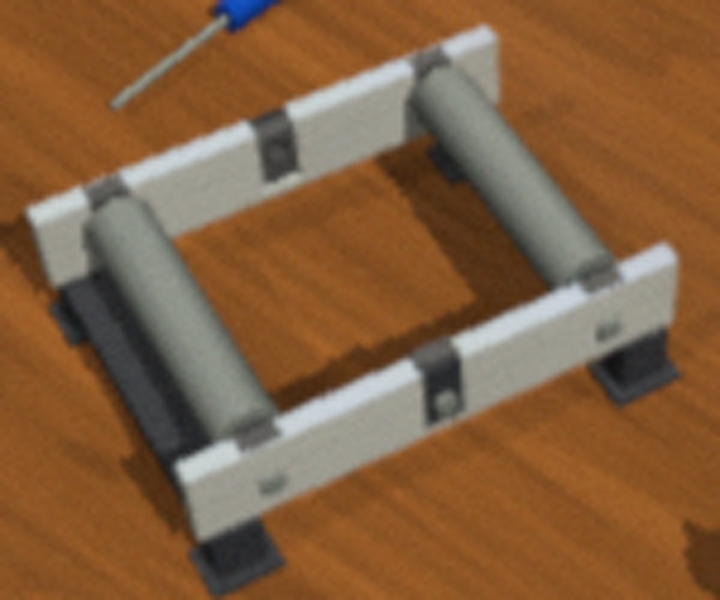

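View pics/z2.png

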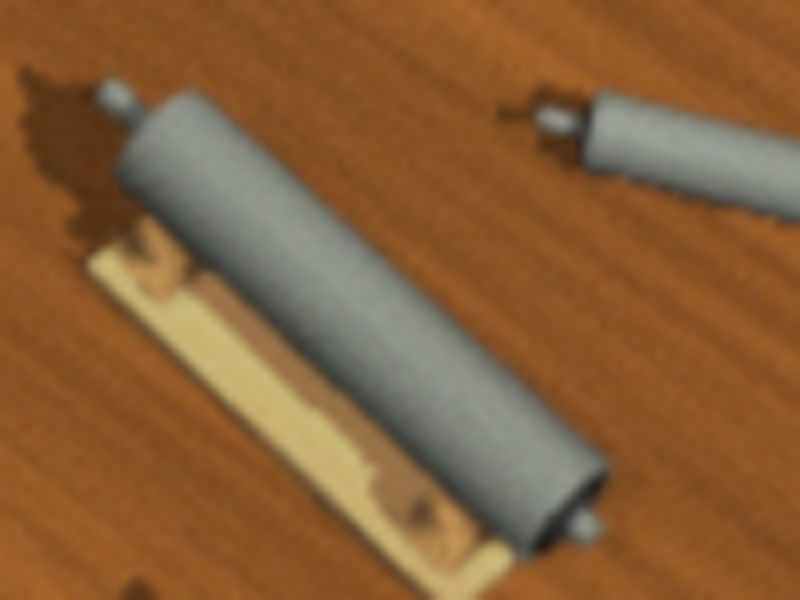

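View pics/z3.png

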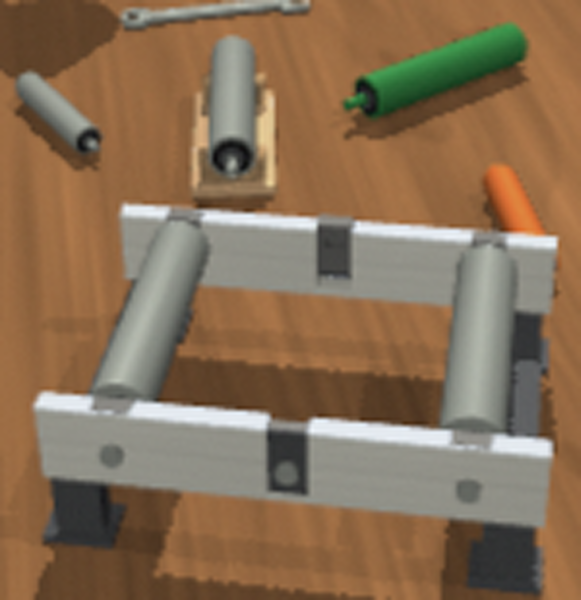

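```bash
cat > fit.py <<'E'
from h import *
from scipy.optimize import least_squares
S=np.load("pics/scene0.npy",allow_pickle=True).item();D=np.load("pics/side0.npy",allow_pickle=True).item()
z1=lambda x,y:(125+y/4.8,165+x/4.8)
z3=lambda x,y:(160+y/3.871,195+x/3.871)
obs=[(S,z1(487,27),(-150,-109,100)),(S,z1(498,42),(-150,-95,100)),(S,z1(28,210),(150,-109,100)),(S,z1(38,224),(150,-95,100)),
(S,z1(668,246),(-150,95,100)),(S,z1(677,262),(-150,109,100)),(S,z1(177,462),(150,95,100)),(S,z1(187,481),(150,109,100)),
(D,z3(45,395),(-150,-95,100)),(D,z3(36,408),(-150,-109,100)),(D,z3(551,447),(150,-109,100)),(D,z3(550,437),(150,-95,100)),
(D,z3(122,205),(-150,109,100)),(D,z3(125,217),(-150,95,100)),(D,z3(556,237),(150,109,100)),(D,z3(553,250),(150,95,100))]
def W(p,P):
    c,s=np.cos(p[2]),np.sin(p[2]);return [p[0]+c*P[0]-s*P[1],p[1]+s*P[0]+c*P[1],P[2]]
def res(p):
    return np.concatenate([np.array(proj(f,W(p,P)))-o for f,o,P in obs])
r=least_squares(res,[550,-300,0.],x_scale=[100,100,.1],loss='soft_l1')
if __name__=="__main__":
    print(r.x,np.degrees(r.x[2]));print(res(r.x).reshape(-1,2).round(1))
    for cam,sel in(("S",obs[:8]),("D",obs[8:])):
        q=least_squares(lambda p:np.concatenate([np.array(proj(f,W(p,P)))-o for f,o,P in sel]),[550,-300,0.],x_scale=[100,100,.1]);print(cam,q.x)
    p=r.x
    z2=lambda x,y:(225+y/8,305+x/8)
    for n,(x,y) in dict(pintip=(108,90),stub=(592,528),pinhub=(155,130),).items(): print(n,atz(S,*z2(x,y),42))
    # outer bolts, heights
    for f,o,P in[(S,z1(447,402),(0,109)),(S,z1(272,484),(105,109)),(S,z1(608,329),(-105,109)),(D,z3(287,473),(0,-109)),(D,z3(112,456),(-105,-109)),(D,z3(468,490),(105,-109)),
      (S,z1(280,150),(0,-95)),(D,z3(333,241),(0,95))]:
        q=least_squares(lambda v:np.array(proj(f,W(p,(v[0],P[1],v[1]))))-o,[P[0],85.]);print(P,q.x)
E
python3 fit.py
```

```text
[ 5.43533812e+02 -1.84718993e+02 -3.21275988e-01] -18.407758192988645
[[-0.2 -0.5]
 [-0.5 -0.4]
 [ 0.3 -0.8]
 [ 0.7 -0.9]
 [-0.4 -0.9]
 [-0.3  0. ]
 [ 0.9 -0.8]
 [ 1.  -0.5]
 [-1.4 -1.6]
 [-0.7 -1. ]
 [ 1.9 -0.5]
 [ 0.1 -0.2]
 [-0.8  0. ]
 [-1.  -2. ]
 [-0.6 -0.6]
 [-0.9  0.1]]
S [ 5.41815356e+02 -1.84086011e+02 -3.26507246e-01]
D [ 5.45079842e+02 -1.85851903e+02 -3.14585495e-01]
pintip [524.12641219  82.86248527  42.        ]
stub [551.33674939 285.76371971  42.        ]
pinhub [526.22172632 103.56876569  42.        ]
(0, 109) [-2.38769935 68.3040047 ]
(105, 109) [103.93289668  67.50996412]
(-105, 109) [-105.84976631   66.82937498]
(0, -109) [ 0.93515778 66.07356509]
(-105, -109) [-104.38935394   65.85303161]
(105, -109) [106.46845108  66.74968953]
(0, -95) [-2.20123092 81.90938544]
(0, 95) [ 1.21122598 90.56598135]
```

```bash
cat > plan.py <<'E'
import sys,json
from h import *
# plan target TCP xyz(mm), yaw(deg), nrows : straight line
def plan(tx,ty,tz,yaw,n):
    s=sense();p=np.array(s["eef_pos"]);y=np.degrees(s["tcp_rot"][2])
    d=(np.array([tx,ty,tz])-p)/n;dy=((yaw-y+180)%360-180)/n
    for i in range(n):
        a=np.radians(y+dy*i);c,sn=np.cos(a),np.sin(a)
        print(json.dumps({"tx":round((c*d[0]+sn*d[1])/1000,4),"ty":round((sn*d[0]-c*d[1])/1000,4),"tz":round(-d[2]/1000,4),"spin":round(-dy,2)}))
    print("from",p.round(1),y.round(2),"dyaw",dy)
plan(*map(float,sys.argv[1:5]),int(sys.argv[5]))
E
python3 plan.py 501 -170 130 -18.4 16
```

```text
{"tx": 0.0269, "ty": -0.0198, "tz": 0.0063, "spin": 2.21}
{"tx": 0.0261, "ty": -0.0208, "tz": 0.0063, "spin": 2.21}
{"tx": 0.0253, "ty": -0.0218, "tz": 0.0063, "spin": 2.21}
{"tx": 0.0244, "ty": -0.0228, "tz": 0.0063, "spin": 2.21}
{"tx": 0.0235, "ty": -0.0237, "tz": 0.0063, "spin": 2.21}
{"tx": 0.0226, "ty": -0.0246, "tz": 0.0063, "spin": 2.21}
{"tx": 0.0216, "ty": -0.0254, "tz": 0.0063, "spin": 2.21}
{"tx": 0.0206, "ty": -0.0262, "tz": 0.0063, "spin": 2.21}
{"tx": 0.0196, "ty": -0.027, "tz": 0.0063, "spin": 2.21}
{"tx": 0.0186, "ty": -0.0277, "tz": 0.0063, "spin": 2.21}
{"tx": 0.0175, "ty": -0.0284, "tz": 0.0063, "spin": 2.21}
{"tx": 0.0164, "ty": -0.0291, "tz": 0.0063, "spin": 2.21}
{"tx": 0.0152, "ty": -0.0297, "tz": 0.0063, "spin": 2.21}
{"tx": 0.0141, "ty": -0.0303, "tz": 0.0063, "spin": 2.21}
{"tx": 0.0129, "ty": -0.0308, "tz": 0.0063, "spin": 2.21}
{"tx": 0.0117, "ty": -0.0313, "tz": 0.0063, "spin": 2.21}
from [ 181.6 -598.   231.3] 16.89 dyaw -2.205646545280988
```

```bash
python3 -m inch '[{"tx":0.027,"ty":-0.02,"tz":0.004,"spin":2.2},{"tx":0.026,"ty":-0.021,"tz":0.004,"spin":2.2},{"tx":0.025,"ty":-0.022,"tz":0.004,"spin":2.2},{"tx":0.024,"ty":-0.023,"tz":0.004,"spin":2.2},{"tx":0.024,"ty":-0.024,"tz":0.004,"spin":2.2},{"tx":0.023,"ty":-0.025,"tz":0.004,"spin":2.2},{"tx":0.022,"ty":-0.025,"tz":0.004,"spin":2.2},{"tx":0.021,"ty":-0.026,"tz":0.004,"spin":2.2}]'; python3 plan.py 501 -170 130 -18.4 8
```

```text
{"tx": 0.0537, "ty": -0.0396, "tz": 0.0127, "spin": 4.41}
{"tx": 0.0505, "ty": -0.0436, "tz": 0.0127, "spin": 4.41}
{"tx": 0.047, "ty": -0.0474, "tz": 0.0127, "spin": 4.41}
{"tx": 0.0433, "ty": -0.0508, "tz": 0.0127, "spin": 4.41}
{"tx": 0.0392, "ty": -0.054, "tz": 0.0127, "spin": 4.41}
{"tx": 0.0349, "ty": -0.0569, "tz": 0.0127, "spin": 4.41}
{"tx": 0.0305, "ty": -0.0594, "tz": 0.0127, "spin": 4.41}
{"tx": 0.0258, "ty": -0.0616, "tz": 0.0127, "spin": 4.41}
from [ 181.6 -598.   231.3] 16.89 dyaw -4.411293090561976$[0]: bad value
```

```bash
python3 -m inch '[{"gripper":0.085,"tx":0.027,"ty":-0.02,"tz":0.004,"spin":2.2},{"gripper":0.085,"tx":0.026,"ty":-0.021,"tz":0.004,"spin":2.2},{"gripper":0.085,"tx":0.025,"ty":-0.022,"tz":0.004,"spin":2.2},{"gripper":0.085,"tx":0.024,"ty":-0.023,"tz":0.004,"spin":2.2},{"gripper":0.085,"tx":0.024,"ty":-0.024,"tz":0.004,"spin":2.2},{"gripper":0.085,"tx":0.023,"ty":-0.025,"tz":0.004,"spin":2.2},{"gripper":0.085,"tx":0.022,"ty":-0.025,"tz":0.004,"spin":2.2},{"gripper":0.085,"tx":0.021,"ty":-0.026,"tz":0.004,"spin":2.2}]'; python3 plan.py 501 -170 130 -18.4 8
```

```text
clock: 1.85
eef_pos: [342.7, -382.0, 199.3]
tcp_rot: [3.141, -0.0, -0.014]
contact_force: [-0.2, -0.3, -1.3]
opening: 0.995
{"tx": 0.0194, "ty": -0.0268, "tz": 0.0087, "spin": 2.2}
{"tx": 0.0184, "ty": -0.0275, "tz": 0.0087, "spin": 2.2}
{"tx": 0.0173, "ty": -0.0282, "tz": 0.0087, "spin": 2.2}
{"tx": 0.0162, "ty": -0.0288, "tz": 0.0087, "spin": 2.2}
{"tx": 0.0151, "ty": -0.0294, "tz": 0.0087, "spin": 2.2}
{"tx": 0.0139, "ty": -0.03, "tz": 0.0087, "spin": 2.2}
{"tx": 0.0128, "ty": -0.0305, "tz": 0.0087, "spin": 2.2}
{"tx": 0.0116, "ty": -0.031, "tz": 0.0087, "spin": 2.2}
from [ 342.7 -382.   199.3] -0.81 dyaw -2.198936078224367
```

```bash
python3 -m inch '[{"gripper":0.085,"tx":0.019,"ty":-0.027,"tz":0.004,"spin":2.2},{"gripper":0.085,"tx":0.018,"ty":-0.028,"tz":0.006,"spin":2.2},{"gripper":0.085,"tx":0.017,"ty":-0.028,"tz":0.008,"spin":2.2},{"gripper":0.085,"tx":0.016,"ty":-0.029,"tz":0.01,"spin":2.2},{"gripper":0.085,"tx":0.015,"ty":-0.029,"tz":0.01,"spin":2.2},{"gripper":0.085,"tx":0.014,"ty":-0.03,"tz":0.01,"spin":2.2},{"gripper":0.085,"tx":0.013,"ty":-0.03,"tz":0.01,"spin":2.2},{"gripper":0.085,"tx":0.011,"ty":-0.031,"tz":0.01,"spin":2.2}]'
python3 - <<'E'
from h import *
f=grab_frame("wrist");f["s"]=sense();np.save("pics/w1.npy",f,allow_pickle=True);save(f,"w1.png")
E
```

```text
clock: 2.65
eef_pos: [499.0, -169.7, 131.1]
tcp_rot: [3.142, -0.001, -0.321]
contact_force: [-0.5, -0.1, -0.7]
opening: 0.995
```

View pics/w1.png

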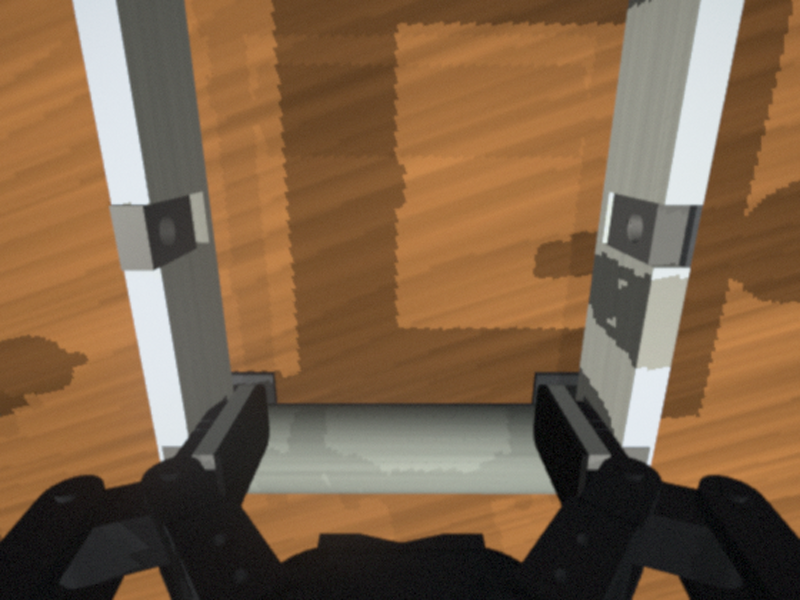

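Run:
```python
from h import *
f=np.load("pics/w1.npy",allow_pickle=True).item()
save(f,"w1l.png",(110,215,60,200)); save(f,"w1r.png",(110,215,400,540))
```

```text
(no output)
```

View pics/w1l.png

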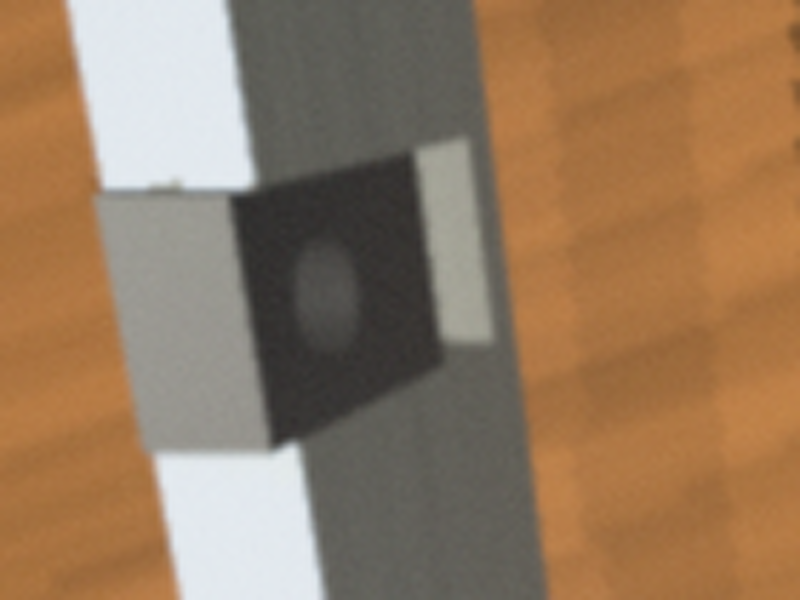

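View pics/w1r.png

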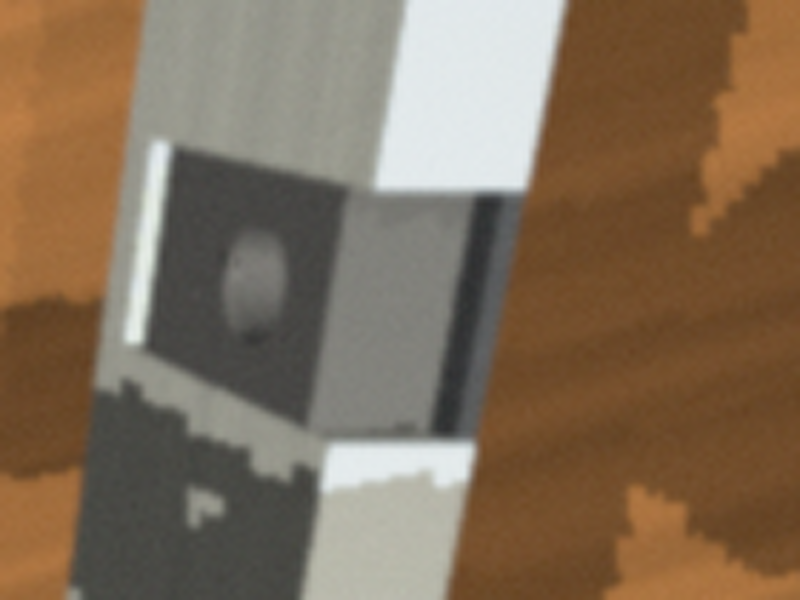

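```bash
cat > fitw.py <<'E'
from h import *
from scipy.optimize import least_squares
from fit import W
f=np.load("pics/w1.npy",allow_pickle=True).item();print(f["s"]["eef_pos"],f["s"]["tcp_rot"])
L=lambda x,y:(110+y/5.714,60+x/5.714);R=lambda x,y:(110+y/5.714,400+x/5.714)
obs=[(L(256,188),(12,95,100)),(L(300,450),(-12,95,100)),(R(374,191),(12,-95,100)),(R(324,440),(-12,-95,100)),
(L(98,192),(12,109,100)),(L(155,452),(-12,109,100)),(R(528,191),(12,-109,100)),(R(475,441),(-12,-109,100))][:]
def res(p): return np.concatenate([np.array(proj(f,np.array(W(p,P))+[0,0,p[3]]))-o for o,P in obs])
sel=[0,1,2,3,6,7]
obs=[obs[i] for i in sel]
q=least_squares(res,[543,-185,-.32,0],x_scale=[100,100,.1,10]);p=q.x;print(p,np.abs(q.fun).max())
for n,o,P in[("Ltop",L(232,195),(12,95)),("Ltop",L(270,450),(-12,95)),("Lsock",L(327,296),(0,95)),("Rtop",R(347,188),(12,-95)),("Rtop",R(308,428),(-12,-95)),("Rsock",R(255,285),(0,-95))]:
    r=least_squares(lambda v:np.array(proj(f,np.array(W(p,(v[0],P[1],v[1])))+[0,0,p[3]]))-o,[P[0],90.]);print(n,r.x)
E
python3 fitw.py; python3 plan.py 540 190 120 82.4 16
```

```text
[ 500.70246405 -166.56811826  129.78647289] [-3.13983830e+00 -9.87639742e-05 -3.23238465e-01]
[ 5.43153520e+02 -1.87060940e+02 -3.19745895e-01 -1.35884184e+00] 0.944722467430239
Ltop [ 12.30886163 104.22456607]
Ltop [-11.16313183 105.19363303]
Lsock [ 0.63299212 90.11124689]
Rtop [11.63281122 95.56486405]
Rtop [-11.64660281  95.83154446]
Rsock [-6.12046645e-02  8.11745496e+01]
{"tx": -0.0047, "ty": -0.0219, "tz": 0.0006, "spin": -6.31}
{"tx": -0.0023, "ty": -0.0223, "tz": 0.0006, "spin": -6.31}
{"tx": 0.0002, "ty": -0.0224, "tz": 0.0006, "spin": -6.31}
{"tx": 0.0026, "ty": -0.0223, "tz": 0.0006, "spin": -6.31}
{"tx": 0.005, "ty": -0.0218, "tz": 0.0006, "spin": -6.31}
{"tx": 0.0074, "ty": -0.0212, "tz": 0.0006, "spin": -6.31}
{"tx": 0.0097, "ty": -0.0202, "tz": 0.0006, "spin": -6.31}
{"tx": 0.0119, "ty": -0.019, "tz": 0.0006, "spin": -6.31}
{"tx": 0.0139, "ty": -0.0176, "tz": 0.0006, "spin": -6.31}
{"tx": 0.0157, "ty": -0.016, "tz": 0.0006, "spin": -6.31}
{"tx": 0.0174, "ty": -0.0142, "tz": 0.0006, "spin": -6.31}
{"tx": 0.0188, "ty": -0.0122, "tz": 0.0006, "spin": -6.31}
{"tx": 0.0201, "ty": -0.01, "tz": 0.0006, "spin": -6.31}
{"tx": 0.021, "ty": -0.0078, "tz": 0.0006, "spin": -6.31}
{"tx": 0.0218, "ty": -0.0054, "tz": 0.0006, "spin": -6.31}
{"tx": 0.0222, "ty": -0.003, "tz": 0.0006, "spin": -6.31}
from [ 500.7 -166.6  129.8] -18.52 dyaw 6.307512488731653
```

```bash
python3 plan.py 542 219 130 82.4 16 | cut -c1-45
```

```text
{"tx": -0.0052, "ty": -0.0237, "tz": -0.0, "s
{"tx": -0.0026, "ty": -0.0241, "tz": -0.0, "s
{"tx": 0.0001, "ty": -0.0242, "tz": -0.0, "sp
{"tx": 0.0028, "ty": -0.0241, "tz": -0.0, "sp
{"tx": 0.0054, "ty": -0.0236, "tz": -0.0, "sp
{"tx": 0.0079, "ty": -0.0229, "tz": -0.0, "sp
{"tx": 0.0104, "ty": -0.0219, "tz": -0.0, "sp
{"tx": 0.0128, "ty": -0.0206, "tz": -0.0, "sp
{"tx": 0.0149, "ty": -0.0191, "tz": -0.0, "sp
{"tx": 0.0169, "ty": -0.0173, "tz": -0.0, "sp
{"tx": 0.0187, "ty": -0.0154, "tz": -0.0, "sp
{"tx": 0.0203, "ty": -0.0132, "tz": -0.0, "sp
{"tx": 0.0216, "ty": -0.0109, "tz": -0.0, "sp
{"tx": 0.0227, "ty": -0.0085, "tz": -0.0, "sp
{"tx": 0.0235, "ty": -0.0059, "tz": -0.0, "sp
{"tx": 0.024, "ty": -0.0033, "tz": -0.0, "spi
from [ 500.7 -166.6  129.8] -18.52 dyaw 6.307
```

```bash
python3 -m inch '[{"gripper":0.085,"tx":-0.005,"ty":-0.024,"tz":0,"spin":-6.3},{"gripper":0.085,"tx":-0.003,"ty":-0.024,"tz":0,"spin":-6.3},{"gripper":0.085,"tx":0,"ty":-0.024,"tz":0,"spin":-6.3},{"gripper":0.085,"tx":0.003,"ty":-0.024,"tz":0,"spin":-6.3},{"gripper":0.085,"tx":0.005,"ty":-0.024,"tz":0,"spin":-6.3},{"gripper":0.085,"tx":0.008,"ty":-0.023,"tz":0,"spin":-6.3},{"gripper":0.085,"tx":0.01,"ty":-0.022,"tz":0,"spin":-6.3},{"gripper":0.085,"tx":0.013,"ty":-0.021,"tz":0,"spin":-6.3}]' && python3 -m inch '[{"gripper":0.085,"tx":0.015,"ty":-0.019,"tz":0,"spin":-6.3},{"gripper":0.085,"tx":0.017,"ty":-0.017,"tz":0,"spin":-6.3},{"gripper":0.085,"tx":0.019,"ty":-0.015,"tz":0,"spin":-6.3},{"gripper":0.085,"tx":0.02,"ty":-0.013,"tz":0,"spin":-6.3},{"gripper":0.085,"tx":0.022,"ty":-0.011,"tz":0,"spin":-6.3},{"gripper":0.085,"tx":0.023,"ty":-0.008,"tz":0,"spin":-6.3},{"gripper":0.085,"tx":0.024,"ty":-0.006,"tz":0,"spin":-6.3},{"gripper":0.085,"tx":0.024,"ty":-0.003,"tz":0,"spin":-6.3}]'
python3 - <<'E'
from h import *
grab_frame("wrist");f=grab_frame("wrist");f["s"]=sense();np.save("pics/w2.npy",f,allow_pickle=True);save(f,"w2.png")
print(f["s"]["eef_pos"],f["s"]["tcp_rot"])
E
```

```text
clock: 3.5
eef_pos: [517.4, 23.8, 131.4]
tcp_rot: [3.141, -0.0, 0.565]
contact_force: [0.6, -0.6, 0.7]
opening: 1.0
clock: 4.3
eef_pos: [539.4, 216.9, 131.4]
tcp_rot: [3.141, -0.0, 1.444]
contact_force: [-0.2, -0.7, -0.2]
opening: 0.992
[539.89327968 218.30288488 131.49069048] [ 3.14056191e+00 -1.19884230e-03  1.44461130e+00]
```

View pics/w2.png

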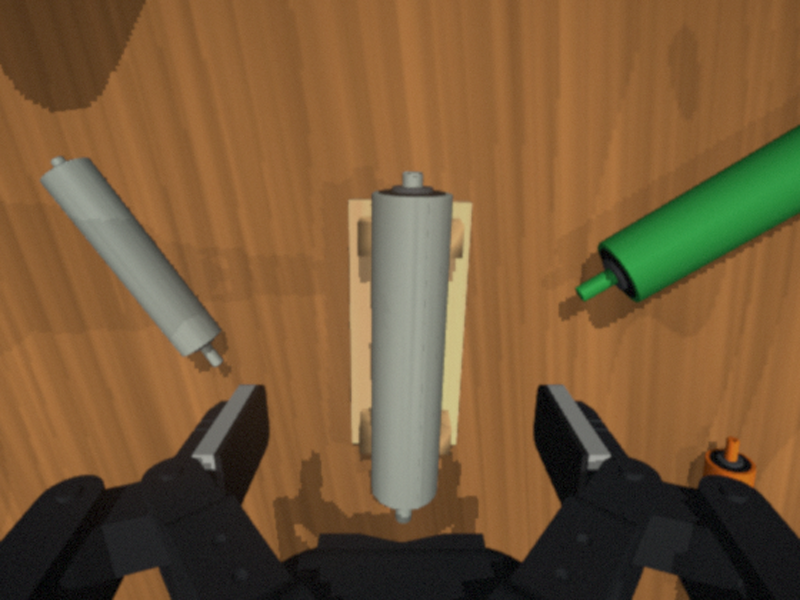

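Run:
```python
from h import *
f=np.load("pics/w2.npy",allow_pickle=True).item();k=1.42857
a=atz(f,173/k,413/k,43);b=atz(f,517/k,403/k,43)
print(a,b,np.linalg.norm(a-b),np.degrees(np.arctan2(*(a-b)[1::-1])))
for c,r in[(413,175),(374,192),(451,192),(373,500),(436,500)]: print(atz(f,r/k,c/k,42 if c==413 else 50))
u=(a-b)/np.linalg.norm(a-b);print("mid",a-97*u,b+111*u)
```

```text
[554.8518516  285.44108796  43.        ] [526.05176523  82.5878747   43.        ] 204.88745961327209 81.91943556158017
[554.76978566 284.45587076  42.        ]
[535.55735898 279.44970754  50.        ]
[571.47611987 275.13874727  50.        ]
[510.72935378 103.66101928  50.        ]
[547.50949804  99.1748835   50.        ]
mid [541.21700844 189.4041625   43.        ] [541.6545239  192.48579971  43.        ]
```

```bash
python3 -m inch '[{"gripper":0.085,"tx":0.001,"ty":0.0045,"tz":0.01,"spin":0.8},{"gripper":0.085,"tx":0,"ty":0,"tz":0.018,"spin":0},{"gripper":0.085,"tx":0,"ty":0,"tz":0.018,"spin":0},{"gripper":0.085,"tx":0,"ty":0,"tz":0.018,"spin":0},{"gripper":0.085,"tx":0,"ty":0,"tz":0.018,"spin":0},{"gripper":0.085,"tx":0,"ty":0,"tz":0.015,"spin":0},{"gripper":0.085,"tx":0,"ty":0,"tz":0.01,"spin":0},{"gripper":0.085,"tx":0,"ty":0,"tz":0.003,"spin":0}]'
python3 - <<'E'
from h import *
grab_frame("wrist");f=grab_frame("wrist");f["s"]=sense();np.save("pics/w3.npy",f,allow_pickle=True);save(f,"w3.png")
print(f["s"]["eef_pos"],f["s"]["tcp_rot"])
E
```

```text
clock: 5.2
eef_pos: [543.3, 215.5, 20.0]
tcp_rot: [-3.14, 0.001, 1.425]
contact_force: [-0.2, 0.0, -0.3]
opening: 0.995
[543.81484184 215.94254598  20.96971952] [-3.14110430e+00  2.95114860e-04  1.42514466e+00]
```

View pics/w3.png

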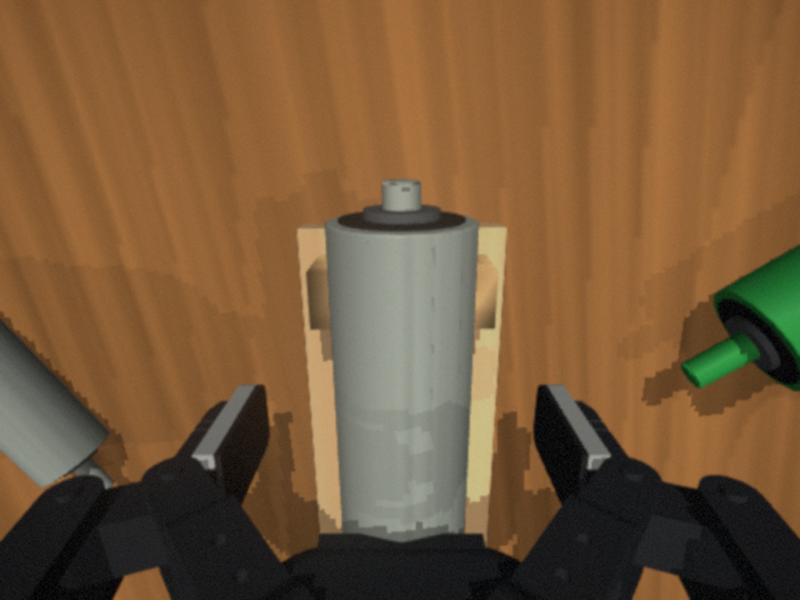

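Roller is centred between the pads (stub at (401,185), tube edges 330–477). Next I close gently.

```bash
python3 - <<'E'
from h import *
f=np.load("pics/w3.npy",allow_pickle=True).item();k=1.42857
a=atz(f,184/k,401/k,43);u=np.array([np.cos(1.425),np.sin(1.425)]);print(a,(a[:2]-f["s"]["eef_pos"][:2])@u)
E
python3 -m inch '[{"gripper":0.03,"tx":0,"ty":0,"tz":0,"spin":0},{"gripper":0.03,"tx":0,"ty":0,"tz":0,"spin":0},{"gripper":0.03,"tx":0,"ty":0,"tz":0,"spin":0},{"gripper":0.03,"tx":0,"ty":0,"tz":0,"spin":0},{"gripper":0.03,"tx":0,"ty":0,"tz":0,"spin":0},{"gripper":0.03,"tx":0,"ty":0,"tz":0,"spin":0},{"gripper":0.03,"tx":0,"ty":0,"tz":0,"spin":0},{"gripper":0.03,"tx":0,"ty":0,"tz":0,"spin":0}]' 25
```

```text
[554.41849609 285.28124548  43.        ] 70.14355522340588
clock: 6.1
eef_pos: [544.2, 216.4, 22.0]
tcp_rot: [3.141, -0.0, 1.426]
contact_force: [-1.9, 0.8, 6.4]
opening: 0.458
```

```bash
python3 -m inch '[{"gripper":0.03,"tx":0,"ty":0,"tz":-0.003,"spin":0},{"gripper":0.03,"tx":0,"ty":0,"tz":-0.003,"spin":0},{"gripper":0.03,"tx":0,"ty":0,"tz":-0.003,"spin":0},{"gripper":0.03,"tx":0,"ty":0,"tz":-0.003,"spin":0},{"gripper":0.03,"tx":0,"ty":0,"tz":-0.003,"spin":0},{"gripper":0.03,"tx":0,"ty":0,"tz":-0.001,"spin":0},{"gripper":0.03,"tx":0,"ty":0,"tz":0,"spin":0},{"gripper":0.03,"tx":0,"ty":0,"tz":0,"spin":0}]' 20
python3 - <<'E'
from h import *
f=grab_frame("scene");f["s"]=sense();np.save("pics/s4.npy",f,allow_pickle=True);save(f,"s4.png",(200,305,285,425))
print(f["s"]["eef_pos"],f["s"]["contact_force"],f["s"]["wrist_torque"])
E
```

```text
clock: 6.9
eef_pos: [543.8, 216.2, 37.2]
tcp_rot: [-3.142, 0.0, 1.426]
contact_force: [-0.4, -0.2, -4.8]
opening: 0.462
[543.78361557 216.16214865  37.17775212] [-0.16233281  0.65095438 -4.69333   ] [ 0.11577318  0.00561587 -0.01195709]
```

View pics/s4.png

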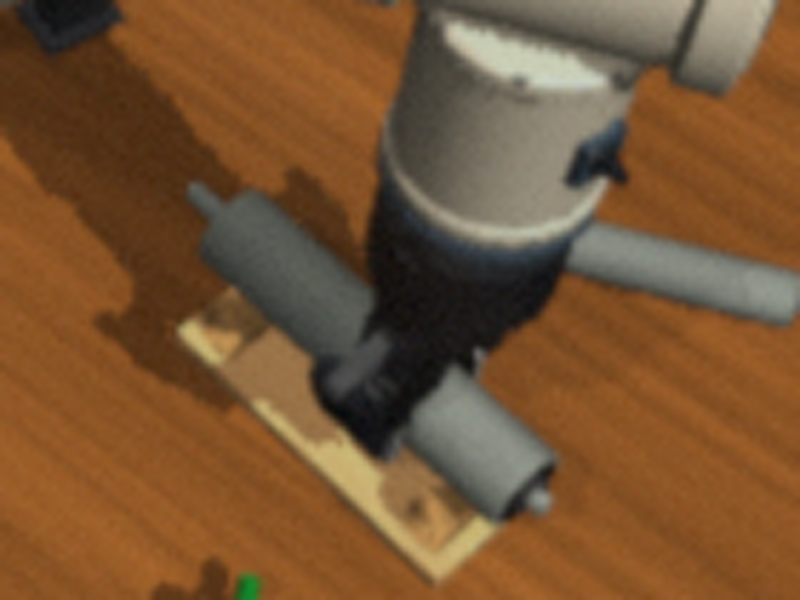

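```bash
python3 -m inch '[{"gripper":0.03,"tx":0,"ty":0,"tz":-0.015,"spin":0},{"gripper":0.03,"tx":0,"ty":0,"tz":-0.025,"spin":0},{"gripper":0.03,"tx":0,"ty":0,"tz":-0.025,"spin":0},{"gripper":0.03,"tx":-0.01,"ty":0,"tz":-0.02,"spin":0},{"gripper":0.03,"tx":-0.02,"ty":0,"tz":-0.01,"spin":0},{"gripper":0.03,"tx":-0.03,"ty":0,"tz":0,"spin":0},{"gripper":0.03,"tx":-0.03,"ty":0,"tz":0,"spin":0},{"gripper":0.03,"tx":-0.03,"ty":0,"tz":0,"spin":0}]' 40; python3 plan.py 586.6 -151 131 71.6 8
```

```text
clock: 7.75
eef_pos: [526.4, 96.5, 133.5]
tcp_rot: [3.141, -0.0, 1.426]
contact_force: [0.5, -0.5, -5.3]
opening: 0.455
{"tx": -0.0295, "ty": 0.0119, "tz": 0.0003, "spin": 1.26}
{"tx": -0.0293, "ty": 0.0126, "tz": 0.0003, "spin": 1.26}
{"tx": -0.029, "ty": 0.0132, "tz": 0.0003, "spin": 1.26}
{"tx": -0.0287, "ty": 0.0138, "tz": 0.0003, "spin": 1.26}
{"tx": -0.0284, "ty": 0.0145, "tz": 0.0003, "spin": 1.26}
{"tx": -0.028, "ty": 0.0151, "tz": 0.0003, "spin": 1.26}
{"tx": -0.0277, "ty": 0.0157, "tz": 0.0003, "spin": 1.26}
{"tx": -0.0273, "ty": 0.0163, "tz": 0.0003, "spin": 1.26}
from [526.4  96.5 133.5] 81.72 dyaw -1.2646406670120172
```

```bash
python3 -m inch '[{"gripper":0.03,"tx":-0.03,"ty":0.012,"tz":0,"spin":1.3},{"gripper":0.03,"tx":-0.03,"ty":0.013,"tz":0,"spin":1.3},{"gripper":0.03,"tx":-0.03,"ty":0.014,"tz":0,"spin":1.3},{"gripper":0.03,"tx":-0.03,"ty":0.014,"tz":0,"spin":1.3},{"gripper":0.03,"tx":-0.03,"ty":0.015,"tz":0,"spin":1.3},{"gripper":0.03,"tx":-0.03,"ty":0.015,"tz":0,"spin":1.3},{"gripper":0.03,"tx":-0.03,"ty":0.015,"tz":0,"spin":1.2},{"gripper":0.03,"tx":-0.014,"ty":0.015,"tz":0,"spin":1.1}]'
python3 - <<'E'
from h import *
f=grab_frame("scene");save(f,"s5.png",(100,260,140,350));np.save("pics/s5.npy",f,allow_pickle=True)
f=grab_frame("wrist");save(f,"w5.png");np.save("pics/w5.npy",f,allow_pickle=True)
f=grab_frame("side");save(f,"d5.png",(130,315,175,365));np.save("pics/d5.npy",f,allow_pickle=True)
s=sense();print(s["eef_pos"],np.degrees(s["tcp_rot"][2]))
E
```

```text
clock: 8.55
eef_pos: [587.7, -148.9, 133.3]
tcp_rot: [3.141, 0.0, 1.247]
contact_force: [0.4, 1.0, -4.7]
opening: 0.452
[ 588.30297818 -147.53004329  133.09092317] 71.48848914419742
```

View pics/s5.png

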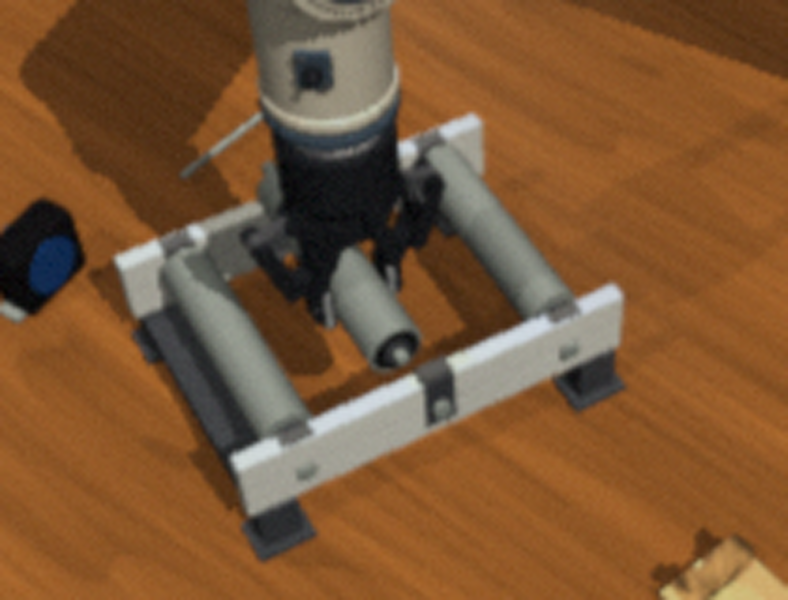

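View pics/w5.png

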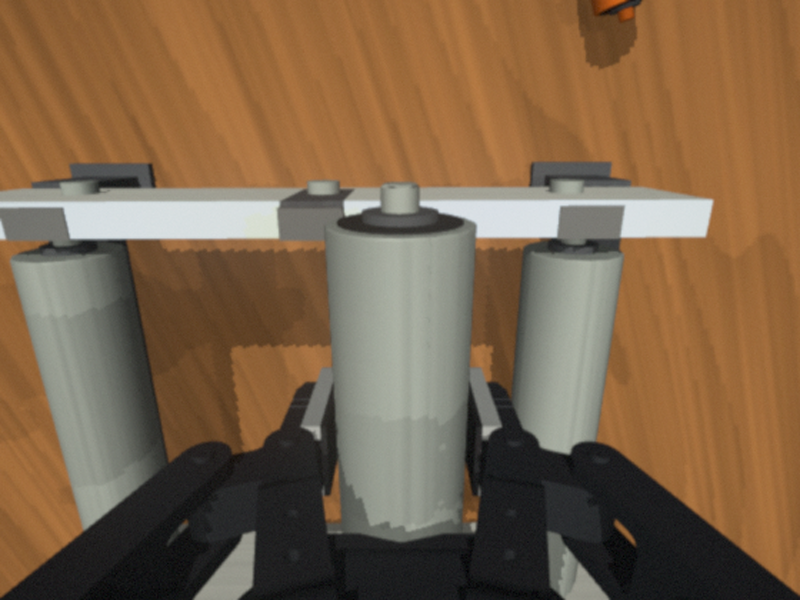

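View pics/d5.png

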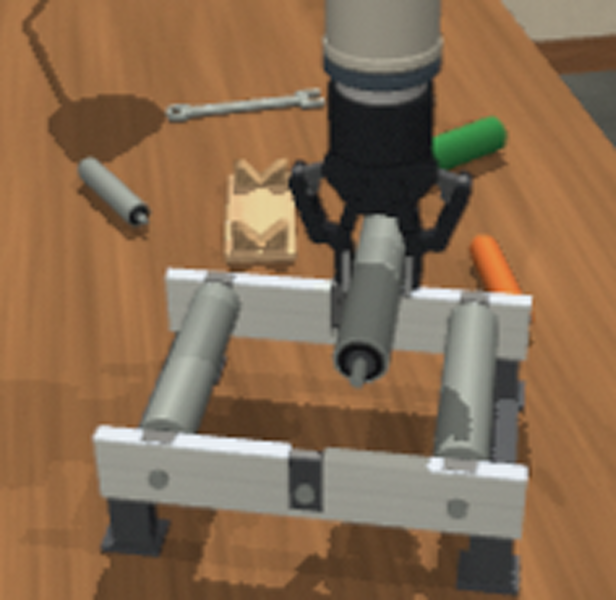

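Run:
```python
from h import *
f=np.load("pics/w5.npy",allow_pickle=True).item();k=1.42857
T=np.array([588.3,-147.5]);a=np.radians(71.5);tx=np.array([np.cos(a),np.sin(a)]);ty=np.array([np.sin(a),-np.cos(a)])
def t(c,r,z):
    p=atz(f,r/k,c/k,z)[:2]-T; return (p@tx).round(1),(p@ty).round(1)
print("rail edge",t(400,238,100),t(100,238.5,100),t(690,237,100))
print("block inner top corners",t(279,240,104.7),t(343,240,104.7))
print("rail outer edge",t(400,188,100))
print("roller block inner", t(0,238,100),t(66,238,100),t(559,237,100),t(621,237,100))
print("stub tip",t(400,186,153))
```

```text
rail edge (np.float64(43.4), np.float64(3.2)) (np.float64(43.5), np.float64(-110.4)) (np.float64(43.4), np.float64(113.6))
block inner top corners (np.float64(43.7), np.float64(-41.5)) (np.float64(43.6), np.float64(-17.9))
rail outer edge (np.float64(61.9), np.float64(3.3))
roller block inner (np.float64(43.8), np.float64(-148.1)) (np.float64(43.7), np.float64(-123.2)) (np.float64(43.6), np.float64(63.7)) (np.float64(43.5), np.float64(87.3))
stub tip (np.float64(67.2), np.float64(3.1))
```

Wrist view: the roller (tip (400,190)) is parallel to its neighbours, and the rail edge runs level at row 238. Bed x is about +33. I'll tilt the roller by pressing its stub-side tube gently on the +y rail edge.

```bash
python3 -m inch '[{"gripper":0.03,"tx":0,"ty":0,"tz":0.01,"spin":0},{"gripper":0.03,"tx":0,"ty":0,"tz":0.01,"spin":0},{"gripper":0.03,"tx":0,"ty":0,"tz":0.007,"spin":0},{"gripper":0.03,"tx":0,"ty":0,"tz":0.003,"spin":0},{"gripper":0.03,"tx":0,"ty":0,"tz":0.002,"spin":0},{"gripper":0.03,"tx":0,"ty":0,"tz":0.002,"spin":0},{"gripper":0.03,"tx":0,"ty":0,"tz":0.002,"spin":0},{"gripper":0.03,"tx":0,"ty":0,"tz":0,"spin":0}]' 25; python3 -c "
from h import *
s=sense();print(s['eef_pos'],s['contact_force'],s['wrist_torque'])"
```

```text
clock: 9.5
eef_pos: [588.0, -146.8, 96.6]
tcp_rot: [3.141, 0.0, 1.249]
contact_force: [-2.8, -2.5, 0.2]
opening: 0.455
[ 587.96414353 -146.81125902   96.60324206] [-2.786617   -2.49885809  0.15187463] [-0.02431419  0.40235322  0.05073369]
```

```bash
python3 -m inch '[{"gripper":0.03,"tx":0,"ty":0,"tz":0.002,"spin":0},{"gripper":0.03,"tx":0,"ty":0,"tz":0.002,"spin":0},{"gripper":0.03,"tx":0,"ty":0,"tz":0.001,"spin":0},{"gripper":0.03,"tx":0,"ty":0,"tz":0.001,"spin":0},{"gripper":0.03,"tx":0,"ty":0,"tz":0,"spin":0},{"gripper":0.03,"tx":0,"ty":0,"tz":0,"spin":0},{"gripper":0.03,"tx":0,"ty":0,"tz":0,"spin":0},{"gripper":0.03,"tx":0,"ty":0,"tz":0,"spin":0}]'
python3 - <<'E'
from h import *
s=sense();print(s['eef_pos'],s['contact_force'],s['wrist_torque'])
f=grab_frame("scene");save(f,"s6.png",(100,260,140,350));np.save("pics/s6.npy",f,allow_pickle=True)
f=grab_frame("wrist");save(f,"w6.png");np.save("pics/w6.npy",f,allow_pickle=True)
f=grab_frame("side");save(f,"d6.png",(130,315,175,365));np.save("pics/d6.npy",f,allow_pickle=True)
E
```

```text
clock: 10.3
eef_pos: [588.4, -147.4, 91.0]
tcp_rot: [3.14, 0.001, 1.249]
contact_force: [-2.9, -4.4, 1.6]
opening: 0.453
[ 588.40581642 -147.35667202   90.97608914] [-2.86537921 -4.35636796  1.64617692] [-0.47882088  0.36357855  0.06599434]
```

View pics/s6.png

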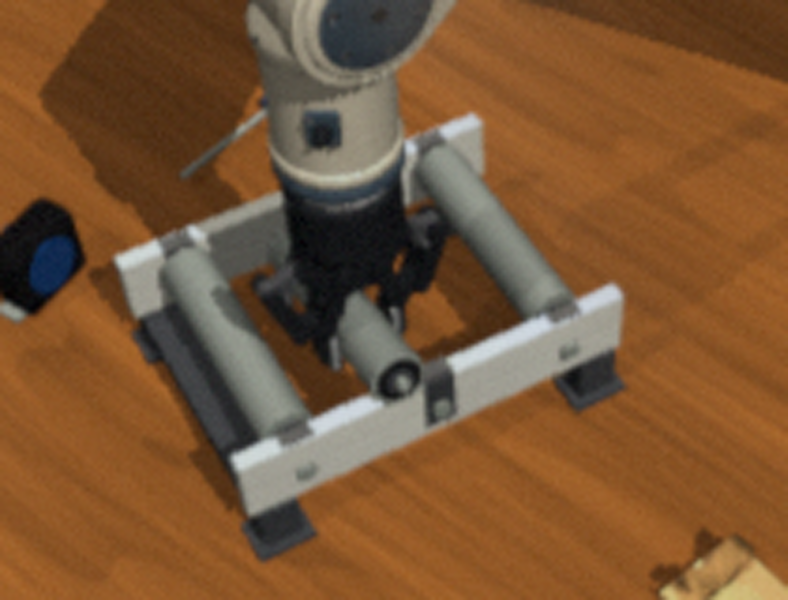

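View pics/w6.png

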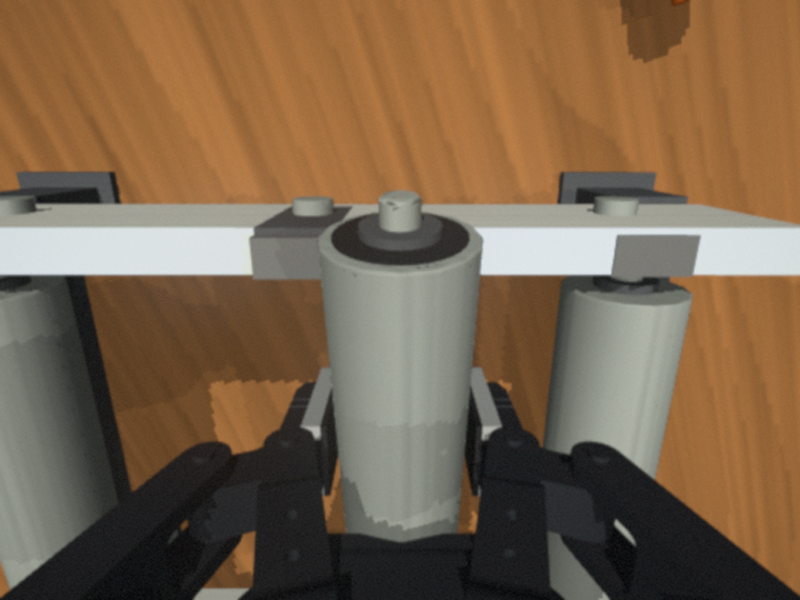

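View pics/d6.png

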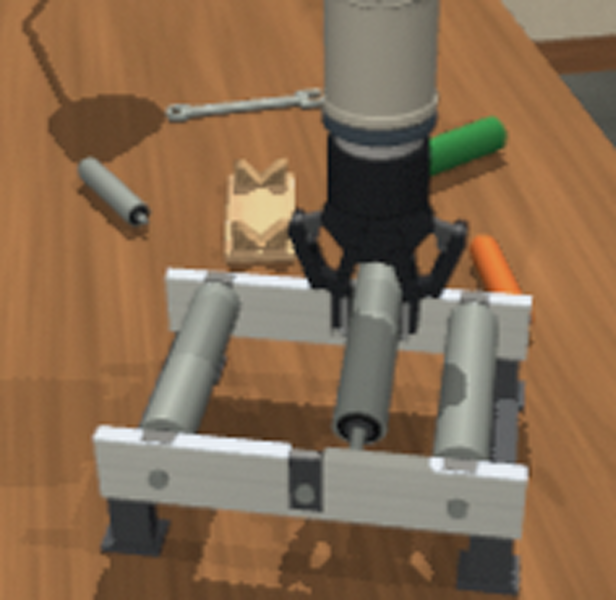

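```bash
cat > tilt.py <<'E'
from h import *
from scipy.optimize import least_squares
k=1.42857
def setup(f,T,yaw):
    a=np.radians(yaw);tx=np.array([np.cos(a),np.sin(a),0])
    def pr(l,c,th): return proj(f,np.array(T)+tx*l*np.cos(th)+np.array([0,0,c+l*np.sin(th)]))[0]*k
    return pr
def solve(f,T,yaw,obs,d=None):
    pr=setup(f,T,yaw)
    return pr
if __name__=="__main__":
    f5=np.load("pics/w5.npy",allow_pickle=True).item();f6=np.load("pics/w6.npy",allow_pickle=True).item()
    p5=setup(f5,[588.3,-147.5,133.1],71.5);p6=setup(f6,[588.4,-147.4,91.0],71.5)
    for c in(18,20,22):
        L=least_squares(lambda v:p5(v[0],c,0)-186,[70.]).x[0]
        print(c,L,[ (t,round(p6(L,c,np.radians(t)),1)) for t in(0,4,6,8,10,12)])
E
python3 tilt.py
python3 - <<'E'
from h import *
for n,sl in(("w5",(110,180,210,350)),("w6",(110,180,210,350))):
    save(np.load(f"pics/{n}.npy",allow_pickle=True).item(),n+"z.png",sl)
E
```

```text
18 67.03926424095243 [(0, np.float64(196.6)), (4, np.float64(199.3)), (6, np.float64(201.2)), (8, np.float64(203.5)), (10, np.float64(206.3)), (12, np.float64(209.5))]
20 67.21050523402651 [(0, np.float64(196.7)), (4, np.float64(199.5)), (6, np.float64(201.5)), (8, np.float64(203.8)), (10, np.float64(206.7)), (12, np.float64(210.0))]
22 67.3817462271005 [(0, np.float64(196.9)), (4, np.float64(199.7)), (6, np.float64(201.7)), (8, np.float64(204.2)), (10, np.float64(207.1)), (12, np.float64(210.4))]
```

View pics/w5z.png

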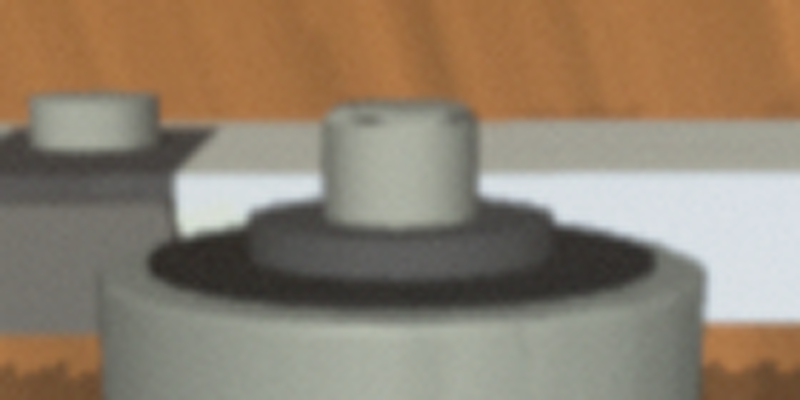

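View pics/w6z.png

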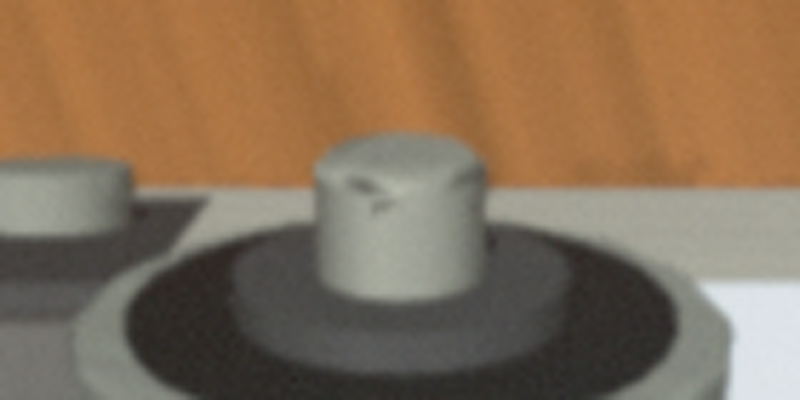

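Run:
```python
from h import *
D=np.load("pics/d6.npy",allow_pickle=True).item();S=np.load("pics/s6.npy",allow_pickle=True).item()
D5=np.load("pics/d5.npy",allow_pickle=True).item();S5=np.load("pics/s5.npy",allow_pickle=True).item()
save(D,"d6z.png",(240,300,250,330));save(S,"s6z.png",(170,230,220,300))
a=np.radians(71.5);u=np.array([np.cos(a),np.sin(a),0])
for nm,f,T,l in(("D5pin",D5,[588.3,-147.5,153.],-138),("S5stub",S5,[588.3,-147.5,153.],70),("Dpin",D,[588.4,-147.4,111.],-138),("Sstub",S,[588.4,-147.4,111.],70)):
  for t in(0,8,10,12):
    t=np.radians(t);print(nm,round(np.degrees(t)),np.round(proj(f,np.array(T)+u*l*np.cos(t)+[0,0,l*np.sin(t)]),1))
```

```text
D5pin 0 [247.6 283.4]
D5pin 8 [254.  283.5]
D5pin 10 [255.5 283.5]
D5pin 12 [256.9 283.5]
S5stub 0 [196.6 247. ]
S5stub 8 [193.9 246.6]
S5stub 10 [193.2 246.5]
S5stub 12 [192.4 246.3]
Dpin 0 [262.3 283.4]
Dpin 8 [268.4 283.4]
Dpin 10 [269.8 283.4]
Dpin 12 [271.1 283.5]
Sstub 0 [206.9 247.9]
Sstub 8 [204.4 247.6]
Sstub 10 [203.7 247.5]
Sstub 12 [203.  247.3]
```

View pics/d6z.png

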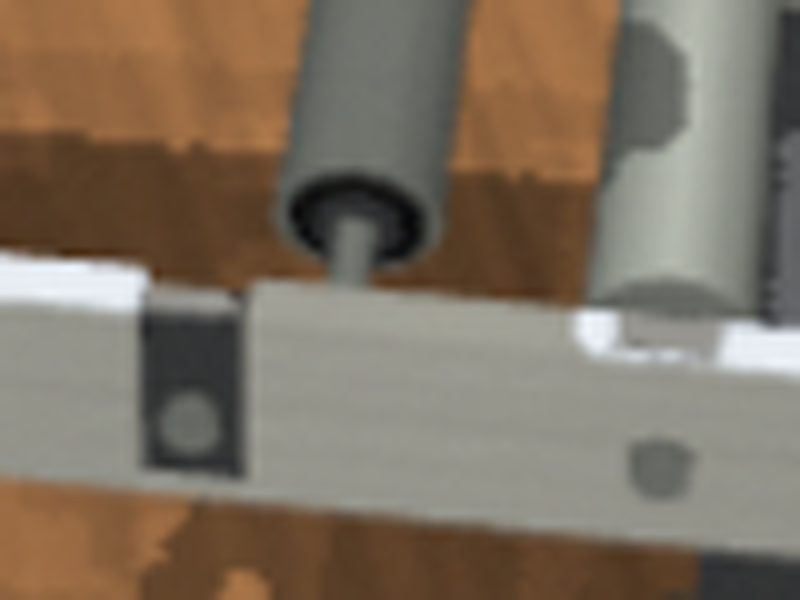

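View pics/s6z.png

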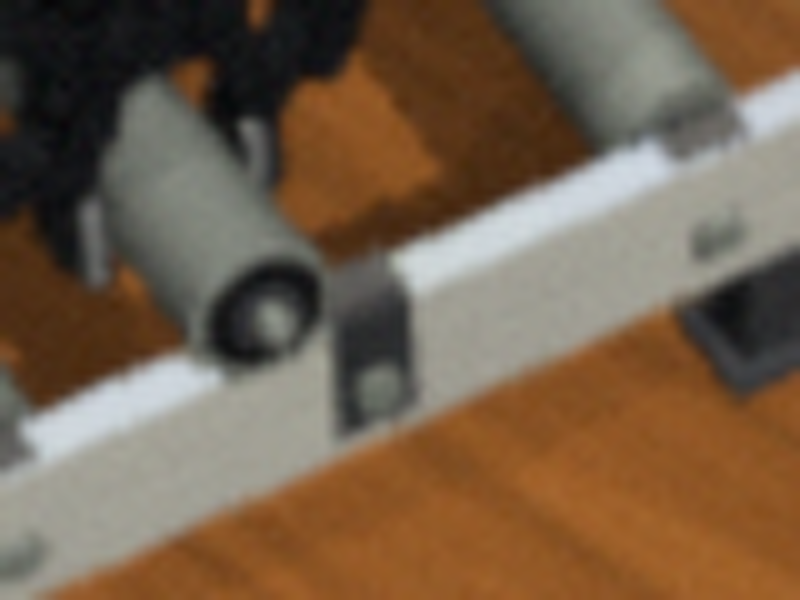

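```bash
python3 -m inch '[{"gripper":0.03,"tx":0,"ty":0,"tz":-0.006,"spin":0},{"gripper":0.03,"tx":0,"ty":0,"tz":-0.007,"spin":0},{"gripper":0.03,"tx":0,"ty":-0.008,"tz":0,"spin":0},{"gripper":0.03,"tx":0,"ty":-0.01,"tz":0,"spin":0},{"gripper":0.03,"tx":0,"ty":-0.01,"tz":0,"spin":0},{"gripper":0.03,"tx":0,"ty":-0.005,"tz":0,"spin":0},{"gripper":0.03,"tx":0,"ty":0,"tz":0,"spin":0},{"gripper":0.03,"tx":0,"ty":0,"tz":0,"spin":0}]' 30
python3 - <<'E'
from h import *
f=grab_frame("wrist");save(f,"w7.png");np.save("pics/w7.npy",f,allow_pickle=True)
f=grab_frame("side");save(f,"d7.png",(200,300,215,345));np.save("pics/d7.npy",f,allow_pickle=True)
s=sense();print(s['eef_pos'],s['tcp_rot'],s['contact_force'],s['wrist_torque'])
E
```

```text
clock: 11.25
eef_pos: [556.8, -136.0, 103.4]
tcp_rot: [3.141, -0.0, 1.25]
contact_force: [0.3, 0.1, -4.9]
opening: 0.454
[ 557.08989046 -136.11588002  103.37414007] [ 3.14098571e+00 -7.86211496e-05  1.24943660e+00] [ 0.84066713  0.51466991 -5.4960951 ] [ 0.21626915 -0.07520592  0.01429202]
```

View pics/w7.png

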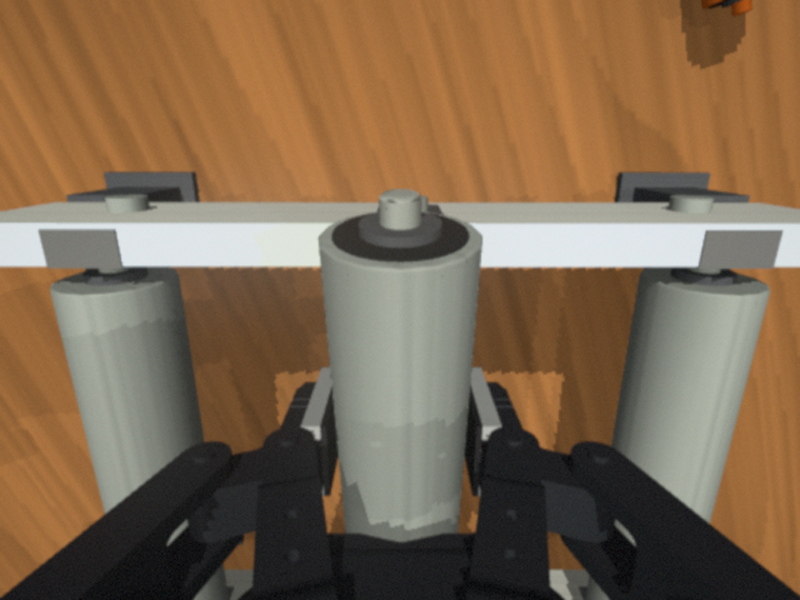

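View pics/d7.png

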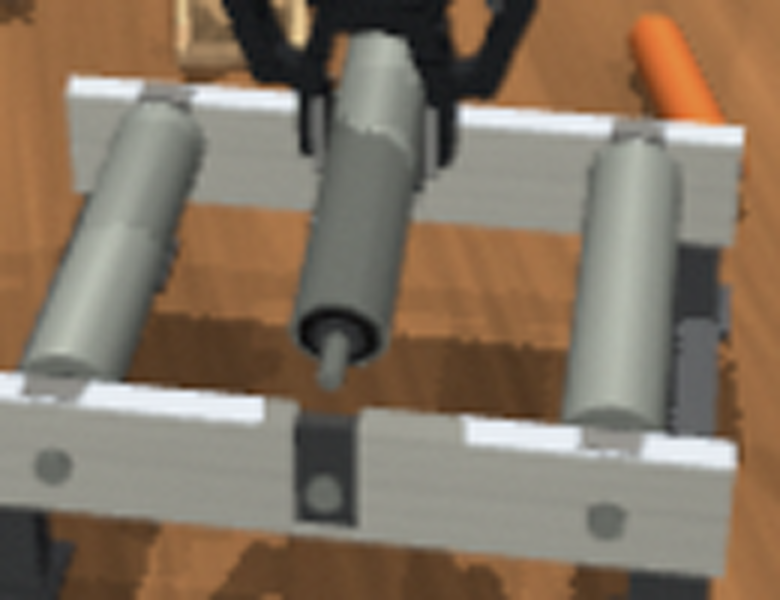

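Run:
```python
from h import *
f=np.load("pics/w7.npy",allow_pickle=True).item()
save(f,"w7z.png",(135,205,20,160));save(f,"w7y.png",(135,205,420,560));save(f,"w7m.png",(125,195,210,350))
D=np.load("pics/d7.npy",allow_pickle=True).item()
from fit import W
p=[543.3,-186,-.320]
for P in[(0,-109,95.7),(0,-109,70),(0,-95,95.7),(0,-88,95),(0,-60,100),(3,-88,95),(0,0,120),(0,70,130),(-105,-95,100),(105,-95,100)]: print(P,np.round(proj(D,W(p,P)),1))
save(D,"d7z.png",(240,300,240,320))
```

```text
(0, -109, 95.7) [272.7 268.6]
(0, -109, 70) [281.3 268.8]
(0, -95, 95.7) [268.5 269.6]
(0, -88, 95) [266.7 270. ]
(0, -60, 100) [257.1 271.8]
(3, -88, 95) [266.9 271.3]
(0, 0, 120) [234.8 275.4]
(0, 70, 130) [215.4 279.3]
(-105, -95, 100) [262.9 224. ]
(105, -95, 100) [271.4 316.5]
```

View pics/w7z.png

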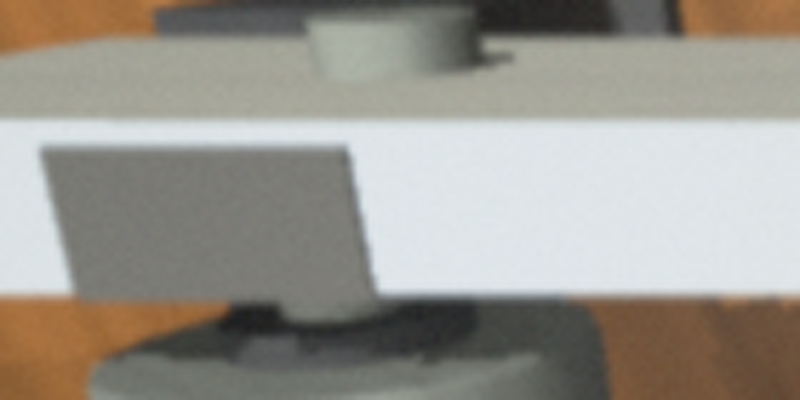

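View pics/w7y.png

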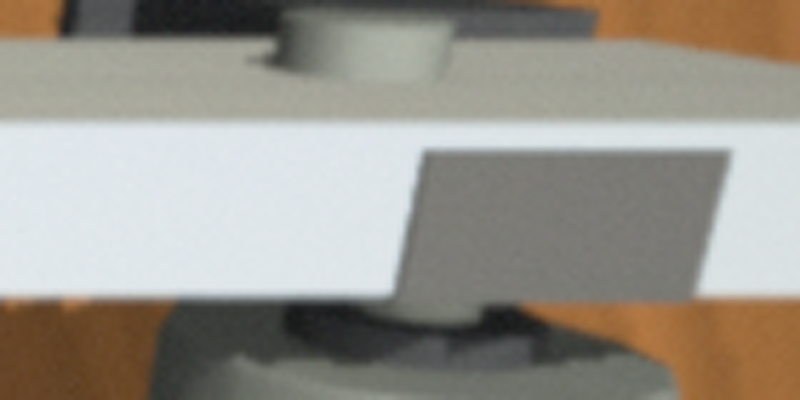

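View pics/w7m.png

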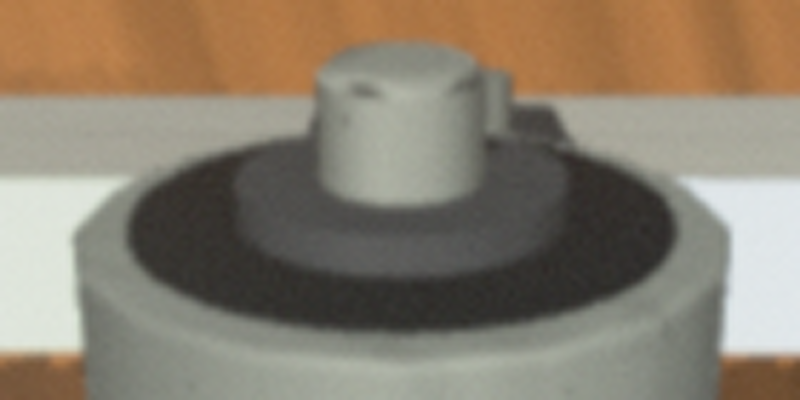

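View pics/d7z.png

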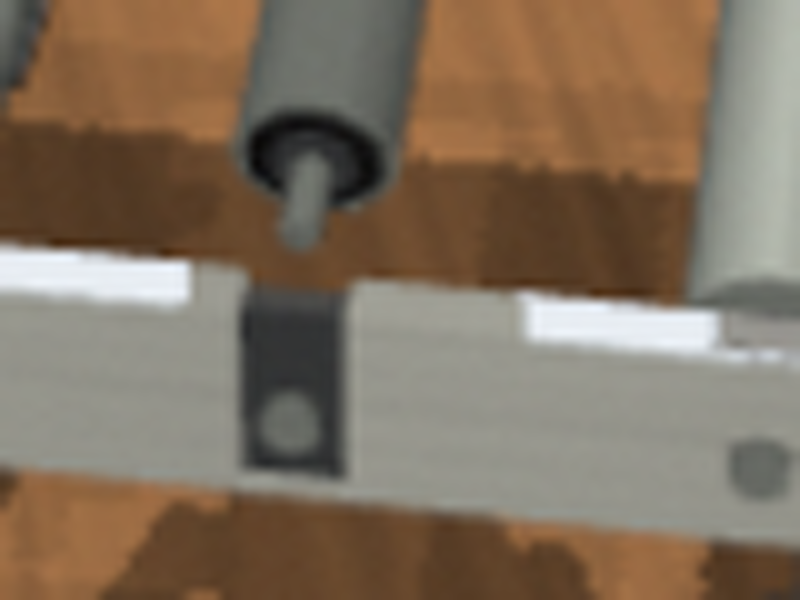

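```bash
python3 -m inch '[{"gripper":0.03,"tx":0,"ty":0.003,"tz":0.002,"spin":0},{"gripper":0.03,"tx":0,"ty":0,"tz":0.002,"spin":0},{"gripper":0.03,"tx":0,"ty":0,"tz":0.002,"spin":0},{"gripper":0.03,"tx":0,"ty":0,"tz":0.002,"spin":0},{"gripper":0.03,"tx":0,"ty":0,"tz":0.001,"spin":0},{"gripper":0.03,"tx":0,"ty":0,"tz":0,"spin":0},{"gripper":0.03,"tx":0,"ty":0,"tz":0,"spin":0},{"gripper":0.03,"tx":0,"ty":0,"tz":0,"spin":0}]' 25
python3 - <<'E'
from h import *
f=grab_frame("wrist");save(f,"w8.png");np.save("pics/w8.npy",f,allow_pickle=True)
f=grab_frame("side");save(f,"d8.png",(240,300,240,320));np.save("pics/d8.npy",f,allow_pickle=True)
s=sense();print(s['eef_pos'],s['tcp_rot'],s['contact_force'],s['wrist_torque'])
E
```

```text
clock: 12.15
eef_pos: [559.6, -137.3, 94.6]
tcp_rot: [3.141, 0.0, 1.25]
contact_force: [-2.2, -4.7, 1.9]
opening: 0.456
[ 559.65903962 -137.24325069   94.55295369] [3.14095860e+00 2.95793263e-04 1.24955742e+00] [-2.4124987  -5.57829296  2.19254198] [-0.38199436  0.14557299 -0.00067207]
```

View pics/w8.png

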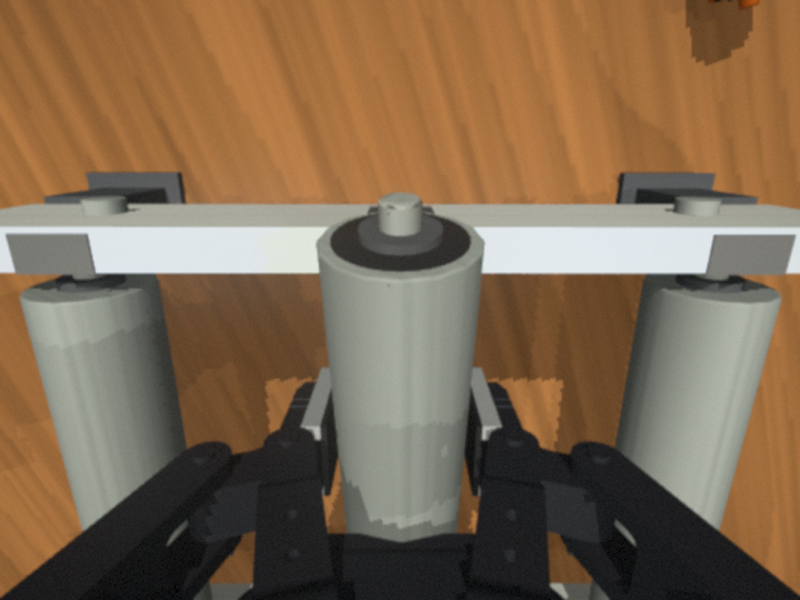

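View pics/d8.png

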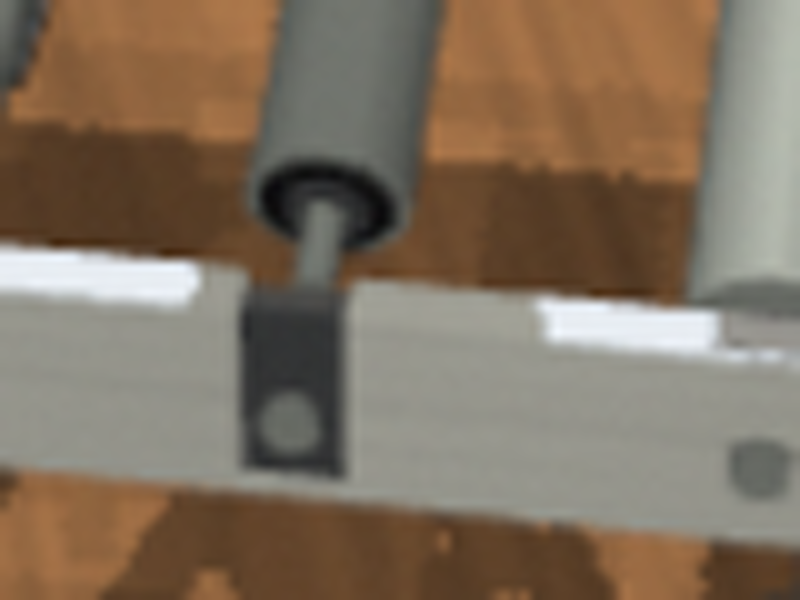

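```bash
python3 -m inch '[{"gripper":0.03,"tx":-0.002,"ty":0,"tz":0,"spin":0},{"gripper":0.03,"tx":-0.002,"ty":0,"tz":0,"spin":0},{"gripper":0.03,"tx":-0.002,"ty":0,"tz":0,"spin":0},{"gripper":0.03,"tx":-0.002,"ty":0,"tz":0,"spin":0},{"gripper":0.03,"tx":-0.002,"ty":0,"tz":0,"spin":0},{"gripper":0.03,"tx":0,"ty":0,"tz":0,"spin":0},{"gripper":0.03,"tx":0,"ty":0,"tz":0,"spin":0},{"gripper":0.03,"tx":0,"ty":0,"tz":0,"spin":0}]' 30
cat > st.py <<'E'
from h import *
s=sense();F=s['contact_force'];a=s['tcp_rot'][2];p=s['eef_pos']
print("tcp",p.round(1),"bed-y of tcp",round((p[0]-543.3)*.316+(p[1]+186)*.949,1),"F along tx %.1f ty %.1f up %.1f"%(F[0]*np.cos(a)+F[1]*np.sin(a),F[0]*np.sin(a)-F[1]*np.cos(a),F[2]),"M",s['wrist_torque'].round(2),"open",round(s['opening'],3),s['clock'])
E
python3 st.py
```

```text
clock: 13.05
eef_pos: [556.1, -146.4, 94.1]
tcp_rot: [-3.141, 0.0, 1.249]
contact_force: [0.3, 0.1, -4.9]
opening: 0.456
tcp [ 556.1 -146.4   94.1] bed-y of tcp 41.6 F along tx 0.3 ty 0.3 up -4.9 M [ 0.16 -0.03 -0.01] open 0.456 13.05
```

```bash
python3 -m inch '[{"gripper":0.03,"tx":-0.002,"ty":0,"tz":0,"spin":0},{"gripper":0.03,"tx":-0.001,"ty":0,"tz":0,"spin":0},{"gripper":0.03,"tx":-0.001,"ty":0,"tz":0,"spin":0},{"gripper":0.03,"tx":0,"ty":0,"tz":0,"spin":0},{"gripper":0.03,"tx":0,"ty":0,"tz":0,"spin":0},{"gripper":0.03,"tx":0,"ty":0,"tz":0,"spin":0},{"gripper":0.03,"tx":0,"ty":0,"tz":0,"spin":0},{"gripper":0.03,"tx":0,"ty":0,"tz":0,"spin":0}]' 30; python3 st.py
```

```text
clock: 13.85
eef_pos: [555.1, -150.1, 94.3]
tcp_rot: [-3.142, -0.0, 1.25]
contact_force: [1.5, 4.3, -4.1]
opening: 0.453
tcp [ 555.1 -150.1   94.3] bed-y of tcp 37.7 F along tx 4.5 ty 0.0 up -4.1 M [ 0.83 -0.23 -0.03] open 0.453 13.85
```

```bash
python3 -m inch '[{"gripper":0.03,"tx":-0.002,"ty":0,"tz":0,"spin":0},{"gripper":0.03,"tx":-0.002,"ty":0,"tz":0,"spin":0},{"gripper":0.03,"tx":-0.002,"ty":0,"tz":0,"spin":0},{"gripper":0.03,"tx":-0.001,"ty":0,"tz":0,"spin":0},{"gripper":0.03,"tx":0,"ty":0,"tz":0,"spin":0},{"gripper":0.03,"tx":0,"ty":0,"tz":0,"spin":0},{"gripper":0.03,"tx":0,"ty":0,"tz":0,"spin":0},{"gripper":0.03,"tx":0,"ty":0,"tz":0,"spin":0}]' 35; python3 st.py
python3 - <<'E'
from h import *
f=grab_frame("wrist");save(f,"w9.png");np.save("pics/w9.npy",f,allow_pickle=True)
f=grab_frame("side");save(f,"d9.png",(240,300,240,320));np.save("pics/d9.npy",f,allow_pickle=True)
E
```

```text
clock: 14.65
eef_pos: [553.1, -156.3, 94.3]
tcp_rot: [3.141, -0.001, 1.249]
contact_force: [2.7, 7.8, -4.5]
opening: 0.455
tcp [ 553.1 -156.3   94.3] bed-y of tcp 31.3 F along tx 8.2 ty 0.1 up -4.5 M [ 1.56 -0.51  0.02] open 0.455 14.65
```

View pics/w9.png

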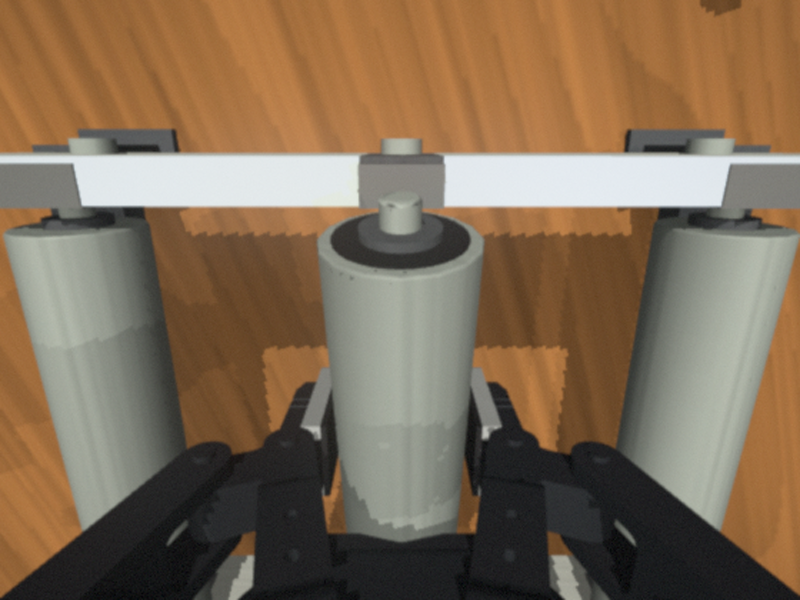

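View pics/d9.png

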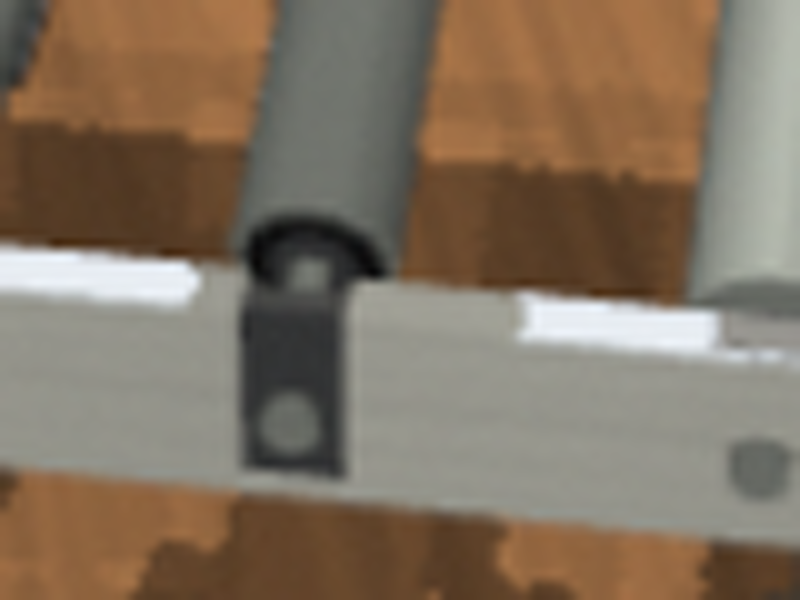

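```bash
python3 -m inch '[{"gripper":0.03,"tx":-0.002,"ty":0,"tz":0,"spin":0},{"gripper":0.03,"tx":0,"ty":0,"tz":0,"spin":0},{"gripper":0.03,"tx":0,"ty":0,"tz":0.001,"spin":0},{"gripper":0.03,"tx":0,"ty":0,"tz":0.001,"spin":0},{"gripper":0.03,"tx":0,"ty":0,"tz":0.001,"spin":0},{"gripper":0.03,"tx":0,"ty":0,"tz":0.001,"spin":0},{"gripper":0.03,"tx":0,"ty":0,"tz":0,"spin":0},{"gripper":0.03,"tx":0,"ty":0,"tz":0,"spin":0}]' 40; python3 st.py
```

```text
clock: 15.55
eef_pos: [552.7, -158.1, 90.6]
tcp_rot: [3.141, -0.001, 1.249]
contact_force: [2.3, 9.8, -2.2]
opening: 0.451
tcp [ 552.7 -158.1   90.6] bed-y of tcp 29.5 F along tx 10.0 ty -1.0 up -2.2 M [ 1.45 -0.43 -0.09] open 0.451 15.55
```

```bash
python3 -m inch '[{"gripper":0.03,"tx":0,"ty":0,"tz":0.001,"spin":0},{"gripper":0.03,"tx":0,"ty":0,"tz":0.001,"spin":0},{"gripper":0.03,"tx":0,"ty":0,"tz":0.001,"spin":0},{"gripper":0.03,"tx":0,"ty":0,"tz":0,"spin":0},{"gripper":0.03,"tx":0,"ty":0,"tz":0,"spin":0},{"gripper":0.03,"tx":0,"ty":0,"tz":0,"spin":0},{"gripper":0.03,"tx":0,"ty":0,"tz":0,"spin":0},{"gripper":0.03,"tx":0,"ty":0,"tz":0,"spin":0}]'; python3 st.py
```

```text
clock: 16.35
eef_pos: [552.7, -158.1, 87.7]
tcp_rot: [3.141, -0.001, 1.249]
contact_force: [2.3, 10.3, -0.5]
opening: 0.453
tcp [ 552.7 -158.1   87.7] bed-y of tcp 29.4 F along tx 10.5 ty -1.1 up -0.5 M [ 1.31 -0.18 -0.18] open 0.453 16.35
```

```bash
python3 -m inch '[{"gripper":0.03,"tx":0,"ty":0,"tz":0.001,"spin":0},{"gripper":0.03,"tx":0,"ty":0,"tz":0.001,"spin":0},{"gripper":0.03,"tx":0,"ty":0,"tz":0.001,"spin":0},{"gripper":0.03,"tx":0,"ty":0,"tz":0,"spin":0},{"gripper":0.03,"tx":0,"ty":0,"tz":0,"spin":0},{"gripper":0.03,"tx":0,"ty":0,"tz":0,"spin":0},{"gripper":0.03,"tx":0,"ty":0,"tz":0,"spin":0},{"gripper":0.03,"tx":0,"ty":0,"tz":0,"spin":0}]'; python3 st.py
python3 - <<'E'
from h import *
f=grab_frame("wrist");save(f,"w10.png");np.save("pics/w10.npy",f,allow_pickle=True)
f=grab_frame("side");save(f,"d10.png",(240,300,240,320));np.save("pics/d10.npy",f,allow_pickle=True)
E
```

```text
clock: 17.15
eef_pos: [553.0, -158.2, 84.9]
tcp_rot: [3.14, -0.001, 1.249]
contact_force: [2.1, 9.9, 0.5]
opening: 0.454
tcp [ 553.  -158.2   84.9] bed-y of tcp 29.4 F along tx 10.0 ty -1.1 up 0.5 M [ 1.16 -0.33 -0.12] open 0.454 17.15
```

View pics/w10.png

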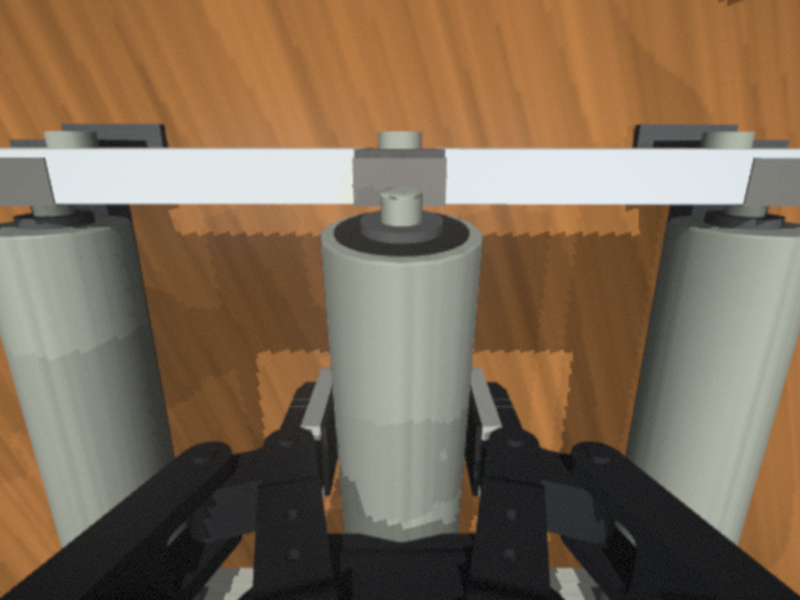

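View pics/d10.png

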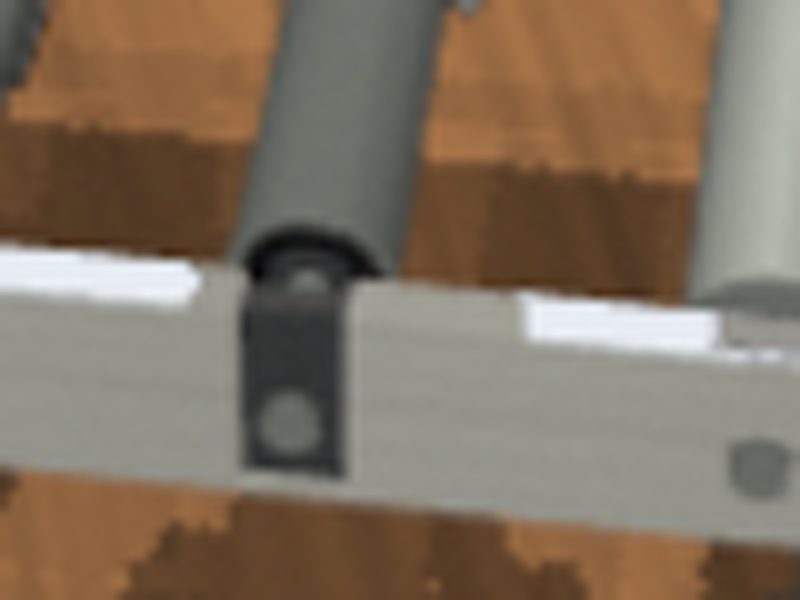

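Run:
```python
from h import *
for n in("w9","w10"):
    save(np.load(f"pics/{n}.npy",allow_pickle=True).item(),n+"m.png",(125,195,210,350))
```

```text
(no output)
```

View pics/w9m.png

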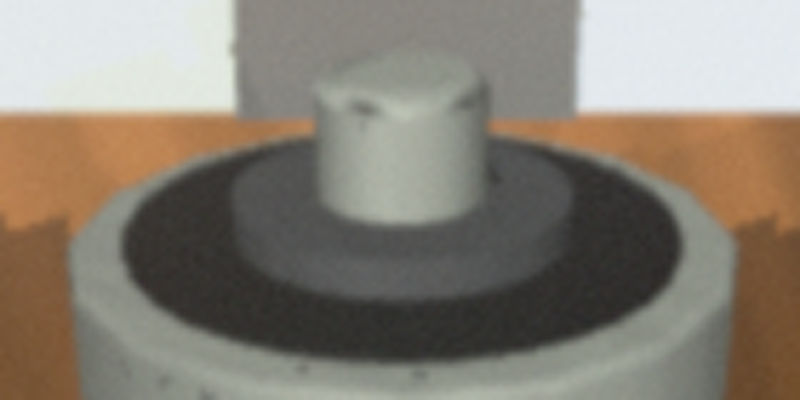

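View pics/w10m.png

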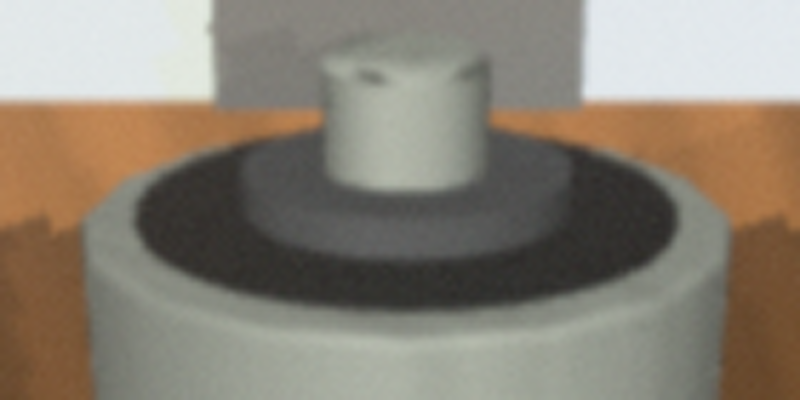

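```bash
python3 -m inch '[{"gripper":0.03,"tx":0,"ty":0,"tz":0,"spin":0},{"gripper":0.03,"tx":0,"ty":0,"tz":0,"spin":0},{"gripper":0.03,"tx":0,"ty":0,"tz":0.001,"spin":0},{"gripper":0.03,"tx":0,"ty":0,"tz":0.001,"spin":0},{"gripper":0.03,"tx":0,"ty":0,"tz":0.001,"spin":0},{"gripper":0.03,"tx":0,"ty":0,"tz":0,"spin":0},{"gripper":0.03,"tx":0,"ty":0,"tz":0,"spin":0},{"gripper":0.03,"tx":0,"ty":0,"tz":0,"spin":0}]' 90; python3 st.py
python3 - <<'E'
from h import *
f=grab_frame("wrist");save(f,"w11m.png",(125,195,210,350));np.save("pics/w11.npy",f,allow_pickle=True)
E
```

```text
clock: 18.05
eef_pos: [553.2, -158.4, 82.1]
tcp_rot: [3.14, -0.001, 1.249]
contact_force: [2.9, 9.2, 2.5]
opening: 0.443
tcp [ 553.2 -158.4   82.1] bed-y of tcp 29.3 F along tx 9.6 ty -0.2 up 2.5 M [ 0.82 -0.16 -0.13] open 0.443 18.05
```

View pics/w11m.png

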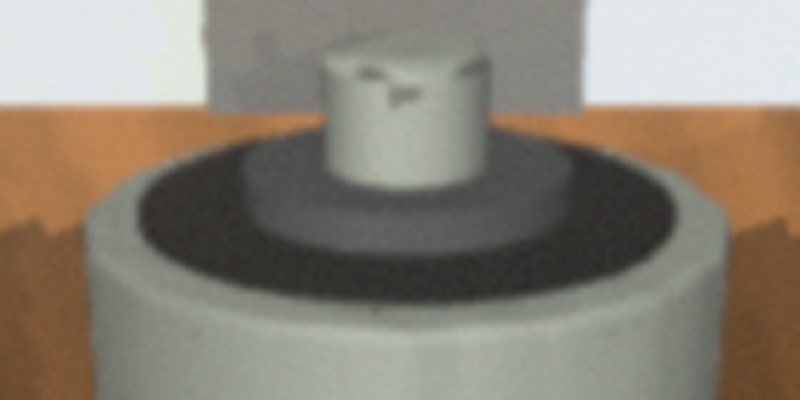

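```bash
python3 -m inch '[{"gripper":0.03,"tx":0,"ty":0,"tz":-0.001,"spin":0},{"gripper":0.03,"tx":0,"ty":0,"tz":0,"spin":0},{"gripper":0.03,"tx":0,"ty":0,"tz":-0.001,"spin":0},{"gripper":0.03,"tx":0,"ty":0,"tz":0,"spin":0},{"gripper":0.03,"tx":0,"ty":0,"tz":-0.001,"spin":0},{"gripper":0.03,"tx":0,"ty":0,"tz":0,"spin":0},{"gripper":0.03,"tx":0,"ty":0,"tz":0,"spin":0},{"gripper":0.03,"tx":0,"ty":0,"tz":0,"spin":0}]' 60; python3 st.py
```

```text
clock: 18.9
eef_pos: [553.2, -158.3, 84.9]
tcp_rot: [3.14, -0.001, 1.249]
contact_force: [2.8, 10.3, -0.5]
opening: 0.445
tcp [ 553.2 -158.3   84.9] bed-y of tcp 29.4 F along tx 10.6 ty -0.6 up -0.5 M [ 1.23 -0.4  -0.01] open 0.445 18.9
```

```bash
python3 -m inch '[{"gripper":0.03,"tx":0,"ty":0,"tz":0.001,"spin":0.8},{"gripper":0.03,"tx":0,"ty":0,"tz":0,"spin":0},{"gripper":0.03,"tx":0,"ty":0,"tz":0,"spin":-0.8},{"gripper":0.03,"tx":0,"ty":0,"tz":0,"spin":-0.8},{"gripper":0.03,"tx":0,"ty":0,"tz":0,"spin":0},{"gripper":0.03,"tx":0,"ty":0,"tz":0,"spin":0.8},{"gripper":0.03,"tx":0,"ty":0,"tz":0,"spin":0},{"gripper":0.03,"tx":0,"ty":0,"tz":0,"spin":0}]' 60; python3 st.py
python3 - <<'E'
from h import *
f=grab_frame("wrist");save(f,"w12m.png",(125,195,210,350));np.save("pics/w12.npy",f,allow_pickle=True)
f=grab_frame("side");save(f,"d12.png",(240,300,240,320));np.save("pics/d12.npy",f,allow_pickle=True)
E
```

```text
clock: 19.7
eef_pos: [553.1, -158.3, 84.0]
tcp_rot: [3.14, -0.001, 1.249]
contact_force: [2.3, 8.1, -0.2]
opening: 0.444
tcp [ 553.1 -158.3   84. ] bed-y of tcp 29.4 F along tx 8.4 ty -0.3 up -0.2 M [ 1.15 -0.28 -0.09] open 0.444 19.7
```

View pics/w12m.png

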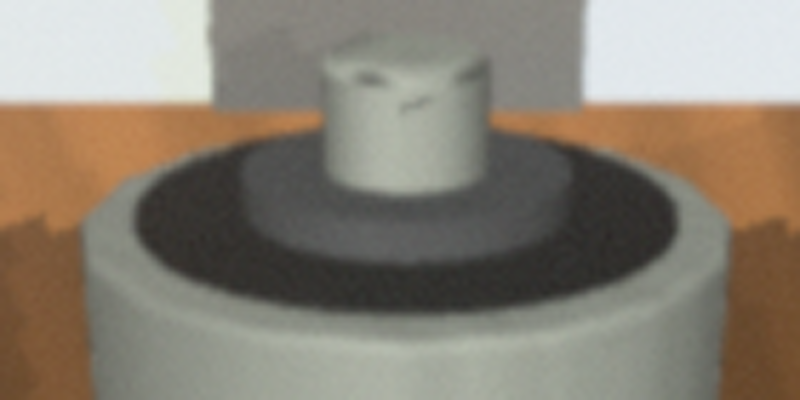

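View pics/d12.png

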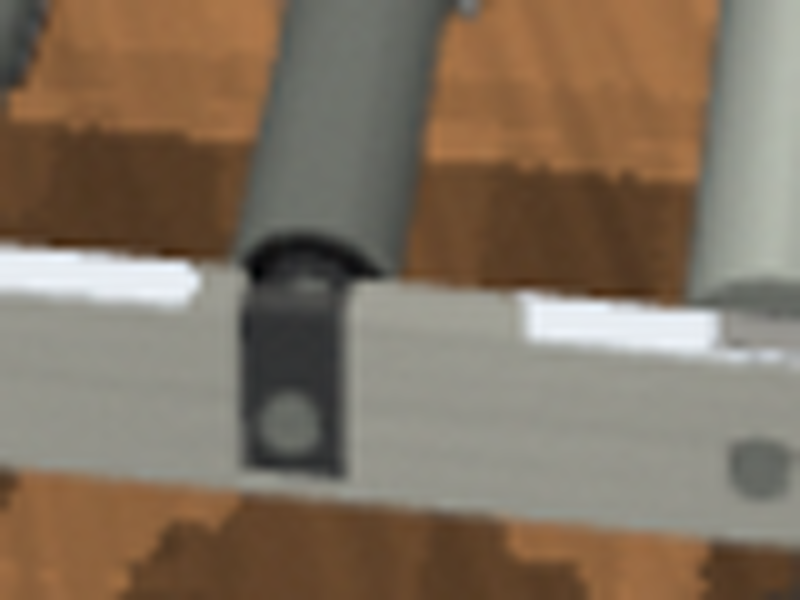

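```bash
python3 -m inch '[{"gripper":0.03,"tx":0,"ty":-0.0005,"tz":0,"spin":0.6},{"gripper":0.03,"tx":0,"ty":0,"tz":-0.001,"spin":-0.6},{"gripper":0.03,"tx":0,"ty":0,"tz":0,"spin":-0.6},{"gripper":0.03,"tx":0,"ty":0,"tz":0,"spin":0.6},{"gripper":0.03,"tx":0,"ty":0,"tz":-0.001,"spin":0.6},{"gripper":0.03,"tx":0,"ty":0,"tz":0,"spin":-0.6},{"gripper":0.03,"tx":0,"ty":0,"tz":0,"spin":0},{"gripper":0.03,"tx":0,"ty":0,"tz":0,"spin":0}]' 60; python3 st.py
```

```text
clock: 20.6
eef_pos: [552.9, -158.2, 85.9]
tcp_rot: [3.14, -0.001, 1.25]
contact_force: [3.9, 9.2, -1.5]
opening: 0.443
tcp [ 552.9 -158.2   85.9] bed-y of tcp 29.5 F along tx 9.9 ty 0.8 up -1.5 M [ 1.29 -0.58  0.11] open 0.443 20.6
```

```bash
python3 -m inch '[{"gripper":0.03,"tx":0,"ty":0,"tz":0.001,"spin":0.7},{"gripper":0.03,"tx":0,"ty":0,"tz":0.001,"spin":-0.7},{"gripper":0.03,"tx":0,"ty":0,"tz":0.001,"spin":-0.7},{"gripper":0.03,"tx":0,"ty":0,"tz":0.001,"spin":0.7},{"gripper":0.03,"tx":0,"ty":0,"tz":0,"spin":0.7},{"gripper":0.03,"tx":0,"ty":0,"tz":0,"spin":-0.7},{"gripper":0.03,"tx":0,"ty":0,"tz":0,"spin":0},{"gripper":0.03,"tx":0,"ty":0,"tz":0,"spin":0}]' 60; python3 st.py
```

```text
clock: 21.4
eef_pos: [552.8, -158.2, 82.1]
tcp_rot: [3.14, -0.001, 1.25]
contact_force: [3.1, 9.8, 2.3]
opening: 0.442
tcp [ 552.8 -158.2   82.1] bed-y of tcp 29.3 F along tx 10.2 ty -0.2 up 2.3 M [ 0.93 -0.3   0.01] open 0.442 21.4
```

```bash
python3 - <<'E'
from h import *
for n in("w8","w9","w10","w12"):
    f=np.load(f"pics/{n}.npy",allow_pickle=True).item()
    im=f["pixels"].astype(float);b=im[:,:,2]  # blue: white rail high, wood low
    pts=[]
    for c in list(range(60,240,4))+list(range(320,500,4)):
        col=b[120:200,c]; g=np.diff(col); i=np.argmin(g)
        if g[i]<-40: 
            # subpixel
            w=-g[max(i-2,0):i+3]; pts.append((c,120+max(i-2,0)+.5+(w*np.arange(len(w))).sum()/w.sum()))
    pts=np.array(pts); A=np.polyfit(pts[:,0],pts[:,1],1); r=pts[:,1]-np.polyval(A,pts[:,0]); k=abs(r-np.median(r))<1; A=np.polyfit(pts[k,0],pts[k,1],1)
    print(n,len(pts),k.sum(),np.degrees(A[0]),np.std(pts[k,1]-np.polyval(A,pts[k,0])))
    R=np.array(f["extrinsics"])[:3,:3];print("cam x dir yaw",np.degrees(np.arctan2(R[1,0],R[0,0])))
E
python3 - <<'E'
import sys;sys.path.insert(0,'.')
import os;os.chdir('.')
from h import *
f=np.load("pics/d9.npy",allow_pickle=True).item();save(f,"d9z.png",(250,285,250,295))
f=np.load("pics/d8.npy",allow_pickle=True).item();save(f,"d8z.png",(250,285,250,295))
E
```

```text
w8 79 73 0.0405560980497171 0.06508211960679301
cam x dir yaw -18.409024828193086
w9 90 90 0.02505633557555952 0.07228897343206547
cam x dir yaw -18.430713042273798
w10 90 90 0.05821823548581454 0.1043812316228852
cam x dir yaw -18.41714179326481
w12 90 90 0.0596036890369709 0.1165457871750262
cam x dir yaw -18.4164082471271
```

View pics/d9z.png

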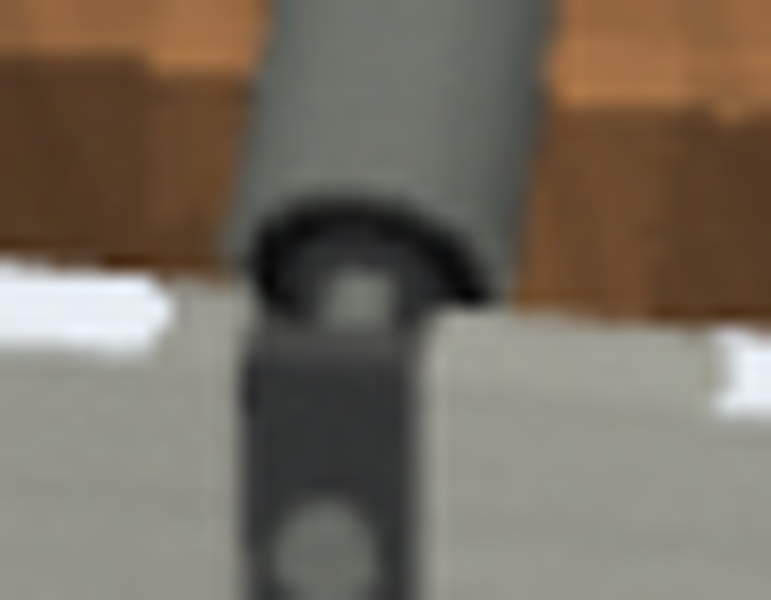

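View pics/d8z.png

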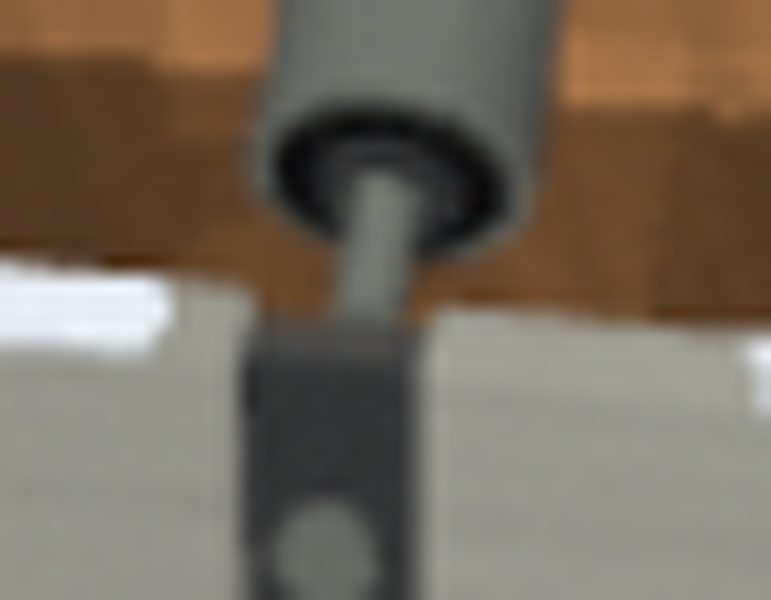

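```bash
python3 -m inch '[{"gripper":0.03,"tx":0,"ty":-0.0005,"tz":-0.001,"spin":0.3},{"gripper":0.03,"tx":0,"ty":0,"tz":0,"spin":0.3},{"gripper":0.03,"tx":0,"ty":0,"tz":0,"spin":0.3},{"gripper":0.03,"tx":0,"ty":0,"tz":0,"spin":0},{"gripper":0.03,"tx":0,"ty":0,"tz":0,"spin":-0.3},{"gripper":0.03,"tx":0,"ty":0,"tz":0,"spin":0},{"gripper":0.03,"tx":0,"ty":0,"tz":0,"spin":0},{"gripper":0.03,"tx":0,"ty":0,"tz":0,"spin":0}]' 60; python3 st.py
```

```text
clock: 22.2
eef_pos: [553.3, -158.4, 83.4]
tcp_rot: [3.138, -0.001, 1.24]
contact_force: [5.4, 9.9, -0.4]
opening: 0.446
tcp [ 553.3 -158.4   83.4] bed-y of tcp 29.4 F along tx 11.1 ty 1.9 up -0.4 M [ 0.96 -0.77  0.27] open 0.446 22.2
```

```bash
python3 -m inch '[{"gripper":0.03,"tx":0,"ty":0,"tz":0.001,"spin":0.6},{"gripper":0.03,"tx":0,"ty":0,"tz":0,"spin":0.6},{"gripper":0.03,"tx":0,"ty":0,"tz":0,"spin":0.6},{"gripper":0.03,"tx":0,"ty":0,"tz":0,"spin":0},{"gripper":0.03,"tx":0,"ty":0,"tz":0,"spin":0},{"gripper":0.03,"tx":0,"ty":0,"tz":0,"spin":0},{"gripper":0.03,"tx":0,"ty":0,"tz":0,"spin":0},{"gripper":0.03,"tx":0,"ty":0,"tz":0,"spin":0}]' 60; python3 st.py
python3 - <<'E'
from h import *
f=grab_frame("side");save(f,"d13.png",(250,285,250,295));np.save("pics/d13.npy",f,allow_pickle=True)
f=grab_frame("wrist");save(f,"w13.png");np.save("pics/w13.npy",f,allow_pickle=True)
E
```

```text
clock: 23.0
eef_pos: [554.6, -159.6, 82.7]
tcp_rot: [3.134, 0.0, 1.21]
contact_force: [9.4, 2.1, -2.3]
opening: 0.443
tcp [ 554.6 -159.6   82.7] bed-y of tcp 28.6 F along tx 5.3 ty 8.0 up -2.3 M [ 0.21 -1.41  0.93] open 0.443 23.0
```

View pics/d13.png

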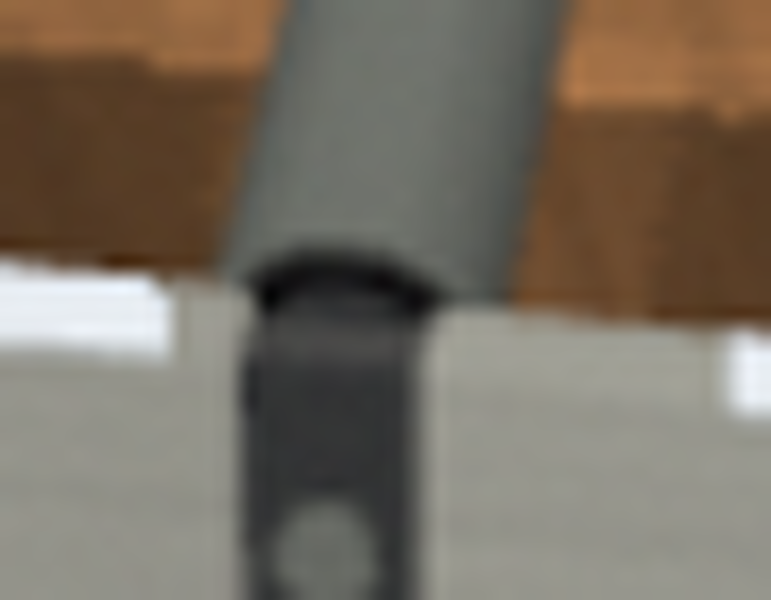

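View pics/w13.png

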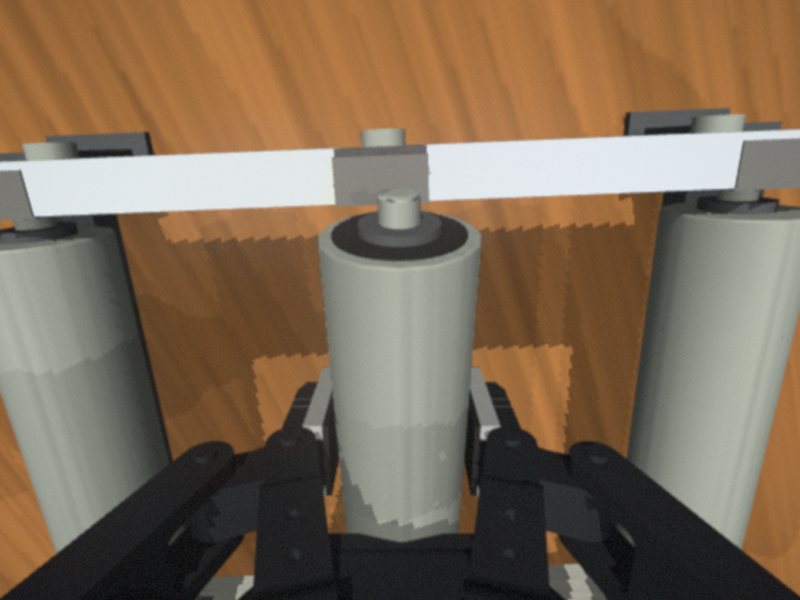

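Side force is now large (8 N lateral, only 5 N axial), so the pin has popped into its socket. I'll turn back to alignment.

```bash
python3 -m inch '[{"gripper":0.03,"tx":0,"ty":0,"tz":0,"spin":-0.5},{"gripper":0.03,"tx":0,"ty":0,"tz":0,"spin":-0.5},{"gripper":0.03,"tx":0,"ty":0,"tz":0,"spin":-0.5},{"gripper":0.03,"tx":0,"ty":0,"tz":0,"spin":-0.5},{"gripper":0.03,"tx":0,"ty":0,"tz":0,"spin":0},{"gripper":0.03,"tx":0,"ty":0,"tz":0,"spin":0},{"gripper":0.03,"tx":0,"ty":0,"tz":0,"spin":0},{"gripper":0.03,"tx":0,"ty":0,"tz":0,"spin":0}]' 60; python3 st.py
python3 - <<'E'
from h import *
f=grab_frame("side");save(f,"d14.png",(250,285,250,295));np.save("pics/d14.npy",f,allow_pickle=True)
f=grab_frame("wrist");save(f,"w14.png");np.save("pics/w14.npy",f,allow_pickle=True)
E
```

```text
clock: 23.9
eef_pos: [551.9, -158.7, 81.7]
tcp_rot: [3.14, 0.0, 1.243]
contact_force: [2.4, 4.7, -2.0]
opening: 0.441
tcp [ 551.9 -158.7   81.7] bed-y of tcp 28.6 F along tx 5.2 ty 0.7 up -2.0 M [ 0.53 -0.27  0.12] open 0.441 23.9
```

View pics/w14.png

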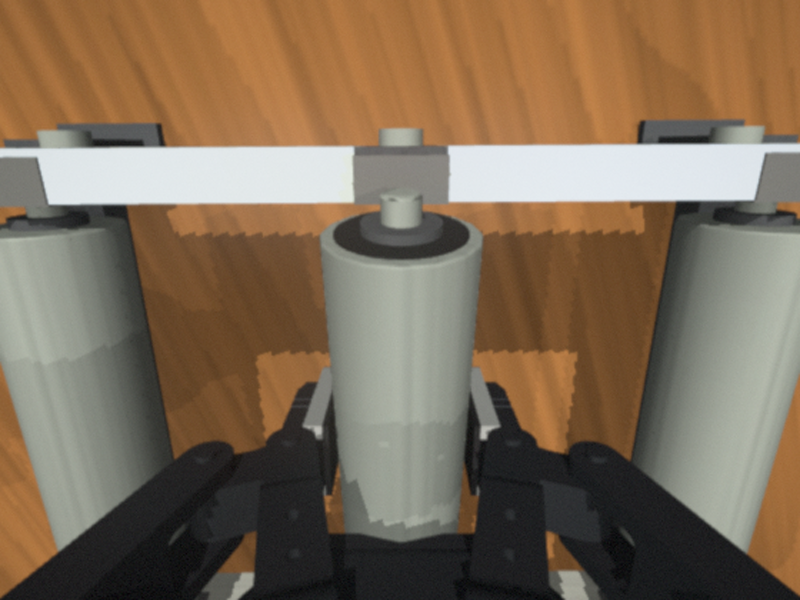

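View pics/d14.png

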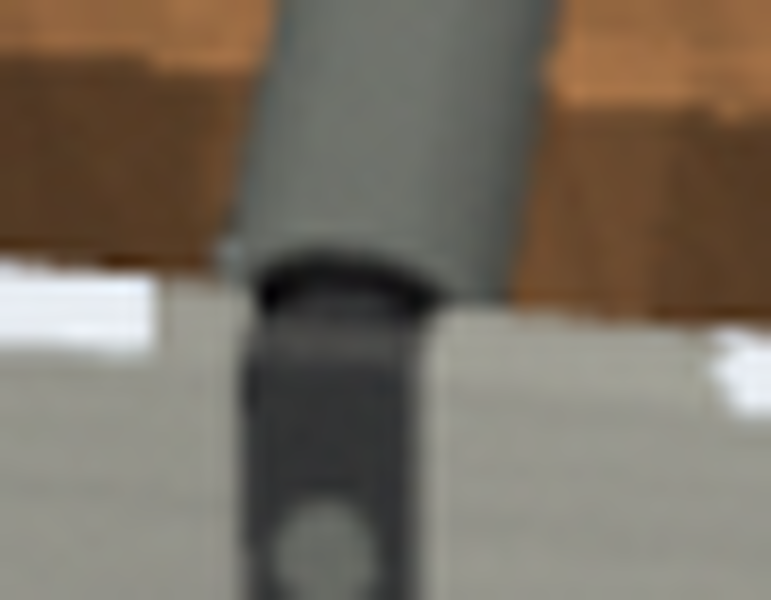

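```bash
python3 -m inch '[{"gripper":0.03,"tx":-0.0015,"ty":0,"tz":0,"spin":0},{"gripper":0.03,"tx":-0.0015,"ty":0,"tz":0,"spin":0},{"gripper":0.03,"tx":-0.0015,"ty":0,"tz":0,"spin":0},{"gripper":0.03,"tx":-0.0015,"ty":0,"tz":0,"spin":0},{"gripper":0.03,"tx":0,"ty":0,"tz":0,"spin":0},{"gripper":0.03,"tx":0,"ty":0,"tz":0,"spin":0},{"gripper":0.03,"tx":0,"ty":0,"tz":0,"spin":0},{"gripper":0.03,"tx":0,"ty":0,"tz":0,"spin":0}]' 50; python3 st.py
python3 - <<'E'
from h import *
f=grab_frame("wrist");save(f,"w15.png");np.save("pics/w15.npy",f,allow_pickle=True)
E
```

```text
clock: 24.8
eef_pos: [550.2, -163.8, 81.8]
tcp_rot: [3.14, -0.001, 1.243]
contact_force: [4.0, 7.5, -1.9]
opening: 0.448
tcp [ 550.2 -163.8   81.8] bed-y of tcp 23.2 F along tx 8.4 ty 1.3 up -1.9 M [ 1.12 -0.55  0.1 ] open 0.448 24.8
```

View pics/w15.png

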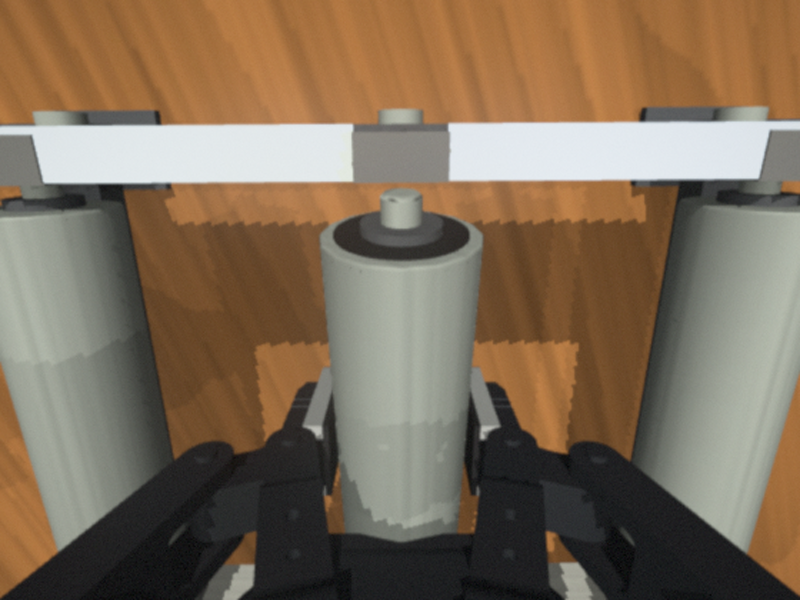

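Stub tip (402,192) now clears the block's inner edge (row 182). I'll lower the stub end past the rail.

```bash
python3 -m inch '[{"gripper":0.03,"tx":0,"ty":0,"tz":0.0015,"spin":0},{"gripper":0.03,"tx":0,"ty":0,"tz":0.0015,"spin":0},{"gripper":0.03,"tx":0,"ty":0,"tz":0.0015,"spin":0},{"gripper":0.03,"tx":0,"ty":0,"tz":0.0015,"spin":0},{"gripper":0.03,"tx":0,"ty":0,"tz":0.0015,"spin":0},{"gripper":0.03,"tx":0,"ty":0,"tz":0.0015,"spin":0},{"gripper":0.03,"tx":0,"ty":0,"tz":0,"spin":0},{"gripper":0.03,"tx":0,"ty":0,"tz":0,"spin":0}]' 35; python3 st.py
python3 - <<'E'
from h import *
f=grab_frame("wrist");save(f,"w16.png");np.save("pics/w16.npy",f,allow_pickle=True)
E
```

```text
clock: 25.65
eef_pos: [550.6, -164.0, 73.1]
tcp_rot: [3.139, -0.001, 1.243]
contact_force: [3.6, 8.7, 0.0]
opening: 0.442
tcp [ 550.6 -164.    73.1] bed-y of tcp 23.2 F along tx 9.4 ty 0.6 up 0.0 M [ 0.86 -0.38  0.07] open 0.442 25.65
```

View pics/w16.png

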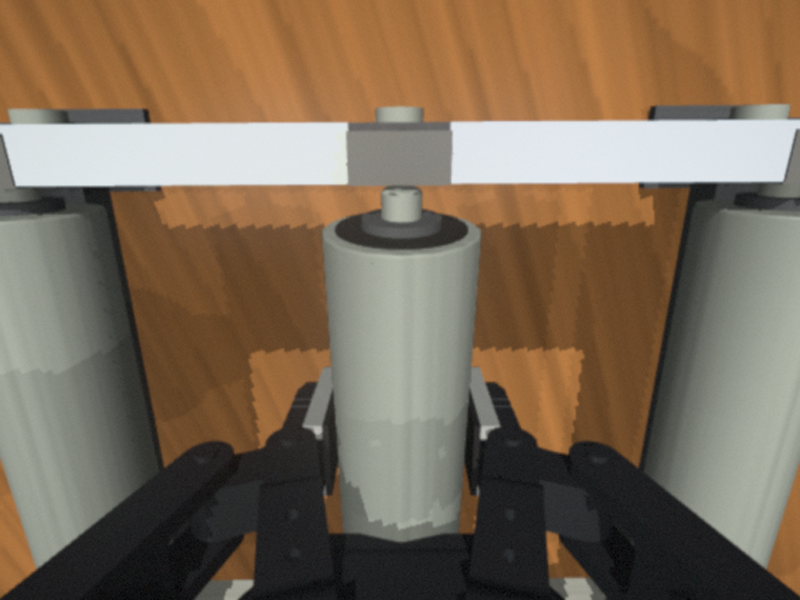

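```bash
python3 -m inch '[{"gripper":0.03,"tx":0,"ty":-0.0005,"tz":0.0015,"spin":0},{"gripper":0.03,"tx":0,"ty":0,"tz":0.0015,"spin":0},{"gripper":0.03,"tx":0,"ty":0,"tz":0.0015,"spin":-0.2},{"gripper":0.03,"tx":0,"ty":0,"tz":0.0015,"spin":0},{"gripper":0.03,"tx":0,"ty":0,"tz":0,"spin":0},{"gripper":0.03,"tx":0,"ty":0,"tz":0,"spin":0},{"gripper":0.03,"tx":0,"ty":0,"tz":0,"spin":0},{"gripper":0.03,"tx":0,"ty":0,"tz":0,"spin":0}]' 35; python3 st.py
python3 - <<'E'
from h import *
f=grab_frame("wrist");save(f,"w17.png");np.save("pics/w17.npy",f,allow_pickle=True);save(f,"w17m.png",(125,195,210,350))
f=grab_frame("scene");save(f,"s17.png",(140,220,200,305));np.save("pics/s17.npy",f,allow_pickle=True)
E
```

```text
clock: 26.5
eef_pos: [550.2, -163.8, 67.2]
tcp_rot: [3.139, -0.001, 1.246]
contact_force: [3.0, 8.9, 1.2]
opening: 0.441
tcp [ 550.2 -163.8   67.2] bed-y of tcp 23.3 F along tx 9.4 ty -0.0 up 1.2 M [ 0.81 -0.4   0.08] open 0.441 26.5
```

View pics/w17m.png

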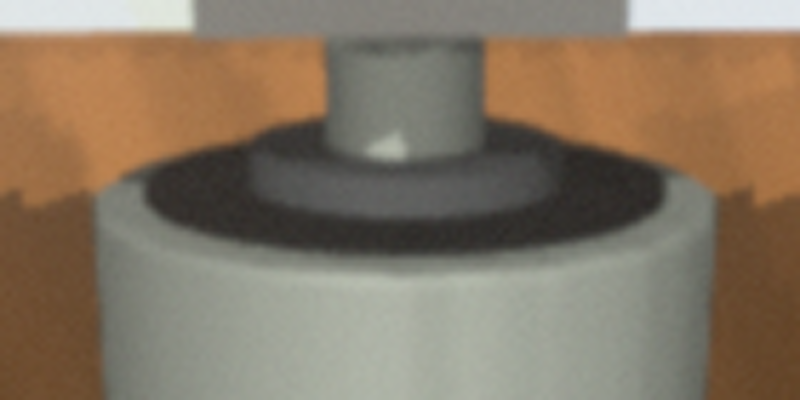

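View pics/s17.png

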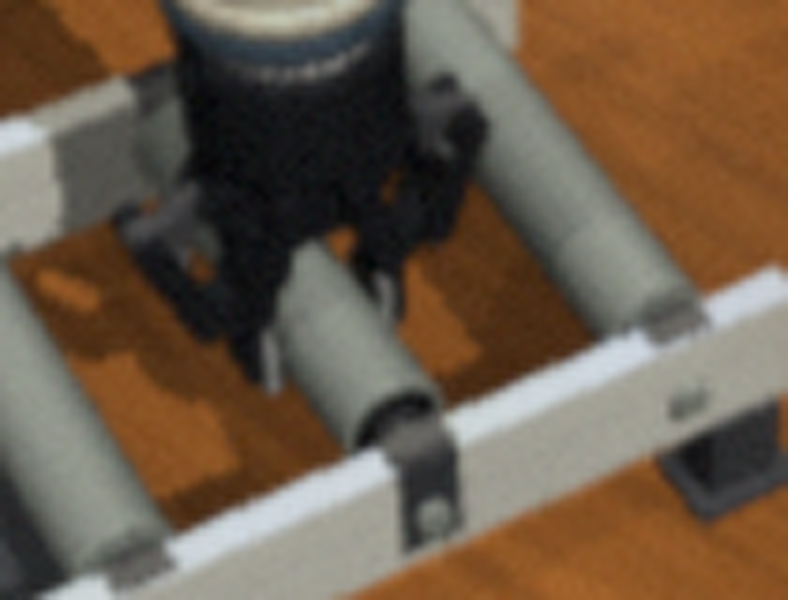

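```bash
python3 -m inch '[{"gripper":0.03,"tx":0,"ty":0,"tz":0.001,"spin":0},{"gripper":0.03,"tx":0,"ty":0,"tz":0,"spin":0},{"gripper":0.03,"tx":0.001,"ty":0,"tz":0,"spin":0},{"gripper":0.03,"tx":0.001,"ty":0,"tz":0,"spin":0},{"gripper":0.03,"tx":0.001,"ty":0,"tz":0,"spin":0},{"gripper":0.03,"tx":0.001,"ty":0,"tz":0,"spin":0},{"gripper":0.03,"tx":0,"ty":0,"tz":0,"spin":0},{"gripper":0.03,"tx":0,"ty":0,"tz":0,"spin":0}]' 35; python3 st.py
```

```text
clock: 27.4
eef_pos: [551.4, -160.4, 66.3]
tcp_rot: [3.139, -0.0, 1.247]
contact_force: [2.4, 8.7, 2.4]
opening: 0.445
tcp [ 551.4 -160.4   66.3] bed-y of tcp 26.9 F along tx 9.0 ty -0.5 up 2.4 M [ 0.35 -0.13  0.04] open 0.445 27.4
```

```bash
python3 -m inch '[{"gripper":0.03,"tx":0.001,"ty":0,"tz":0,"spin":0},{"gripper":0.03,"tx":0.001,"ty":0,"tz":0,"spin":0},{"gripper":0.03,"tx":0.001,"ty":0,"tz":0,"spin":0},{"gripper":0.03,"tx":0,"ty":0,"tz":0,"spin":0},{"gripper":0.03,"tx":0,"ty":0,"tz":0,"spin":0},{"gripper":0.03,"tx":0,"ty":0,"tz":0,"spin":0},{"gripper":0.03,"tx":0,"ty":0,"tz":0,"spin":0},{"gripper":0.03,"tx":0,"ty":0,"tz":0,"spin":0}]' 35; python3 st.py
python3 - <<'E'
from h import *
f=grab_frame("wrist");save(f,"w18.png");np.save("pics/w18.npy",f,allow_pickle=True);save(f,"w18m.png",(100,170,210,350))
f=grab_frame("side");save(f,"d18.png",(220,310,220,340));np.save("pics/d18.npy",f,allow_pickle=True)
E
```

```text
clock: 28.2
eef_pos: [552.3, -157.8, 66.3]
tcp_rot: [3.139, 0.0, 1.247]
contact_force: [2.6, 4.7, 2.8]
opening: 0.447
tcp [ 552.3 -157.8   66.3] bed-y of tcp 29.6 F along tx 5.2 ty 0.9 up 2.8 M [ 0.15 -0.15  0.09] open 0.447 28.2
```

View pics/w18.png

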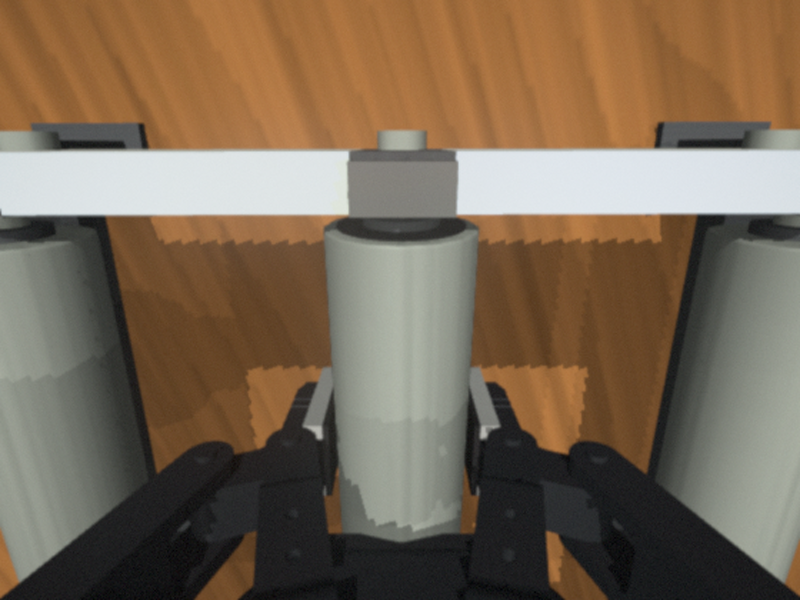

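View pics/d18.png

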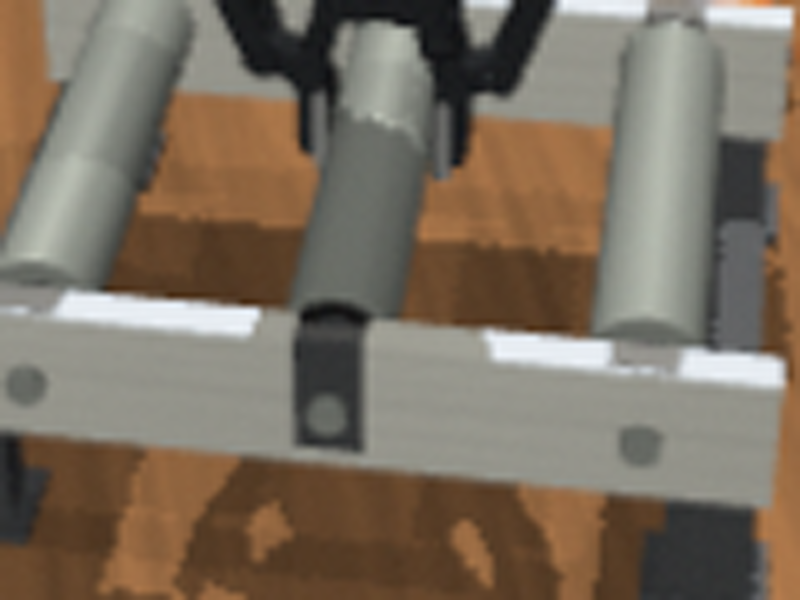

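```bash
python3 -m inch '[{"gripper":0.03,"tx":0.001,"ty":0,"tz":0,"spin":0},{"gripper":0.03,"tx":0.001,"ty":0,"tz":-0.0005,"spin":0},{"gripper":0.03,"tx":0.001,"ty":0,"tz":0,"spin":0},{"gripper":0.03,"tx":0,"ty":0,"tz":0,"spin":0},{"gripper":0.03,"tx":0,"ty":0,"tz":0,"spin":0},{"gripper":0.03,"tx":0,"ty":0,"tz":0,"spin":0},{"gripper":0.03,"tx":0,"ty":0,"tz":0,"spin":0},{"gripper":0.03,"tx":0,"ty":0,"tz":0,"spin":0}]' 30; python3 st.py
python3 - <<'E'
from h import *
f=grab_frame("wrist");save(f,"w19m.png",(100,170,210,350));np.save("pics/w19.npy",f,allow_pickle=True)
E
```

```text
clock: 29.1
eef_pos: [552.6, -156.7, 66.3]
tcp_rot: [3.139, 0.003, 1.247]
contact_force: [0.2, -8.4, -1.1]
opening: 0.442
tcp [ 552.6 -156.7   66.3] bed-y of tcp 30.7 F along tx -7.9 ty 2.9 up -1.1 M [-1.96  0.15  0.  ] open 0.442 29.1
```

View pics/w19m.png

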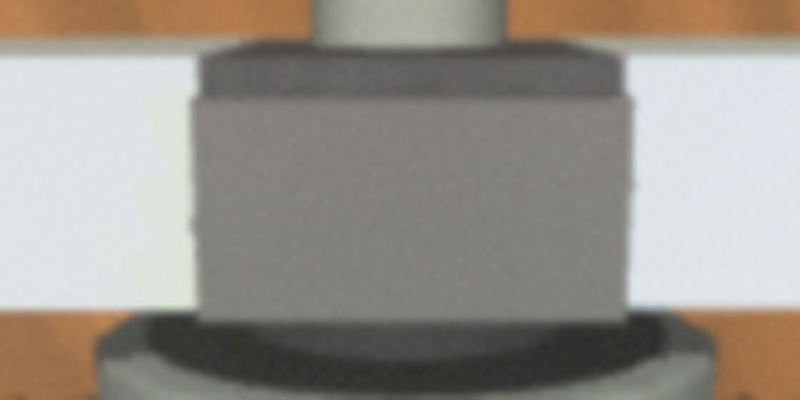

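```bash
python3 -m inch '[{"gripper":0.03,"tx":-0.001,"ty":0,"tz":0,"spin":0},{"gripper":0.03,"tx":0,"ty":0,"tz":0,"spin":0},{"gripper":0.06,"tx":0,"ty":0,"tz":0,"spin":0},{"gripper":0.06,"tx":0,"ty":0,"tz":0,"spin":0},{"gripper":0.06,"tx":0,"ty":0,"tz":0,"spin":0},{"gripper":0.06,"tx":0,"ty":0,"tz":0,"spin":0},{"gripper":0.06,"tx":0,"ty":0,"tz":0,"spin":0},{"gripper":0.06,"tx":0,"ty":0,"tz":0,"spin":0}]' 30; python3 st.py
python3 - <<'E'
from h import *
f=grab_frame("wrist");save(f,"w20.png");np.save("pics/w20.npy",f,allow_pickle=True)
f=grab_frame("side");save(f,"d20.png",(220,310,220,340));np.save("pics/d20.npy",f,allow_pickle=True)
E
```

```text
clock: 29.95
eef_pos: [551.7, -155.3, 65.7]
tcp_rot: [-3.141, -0.0, 1.246]
contact_force: [0.2, 0.0, 0.4]
opening: 0.704
tcp [ 551.7 -155.3   65.7] bed-y of tcp 31.7 F along tx 0.1 ty 0.2 up 0.4 M [-0.01 -0.03  0.04] open 0.704 29.95
```

View pics/w20.png

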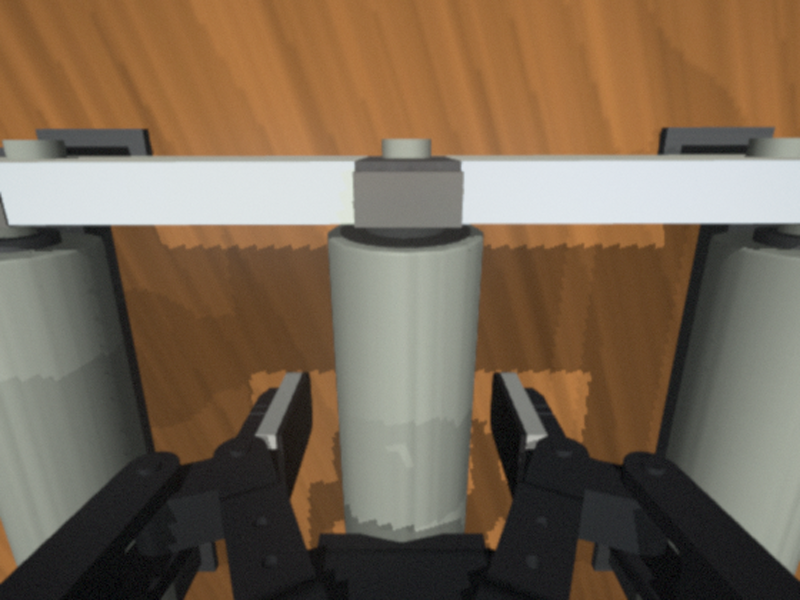

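View pics/d20.png

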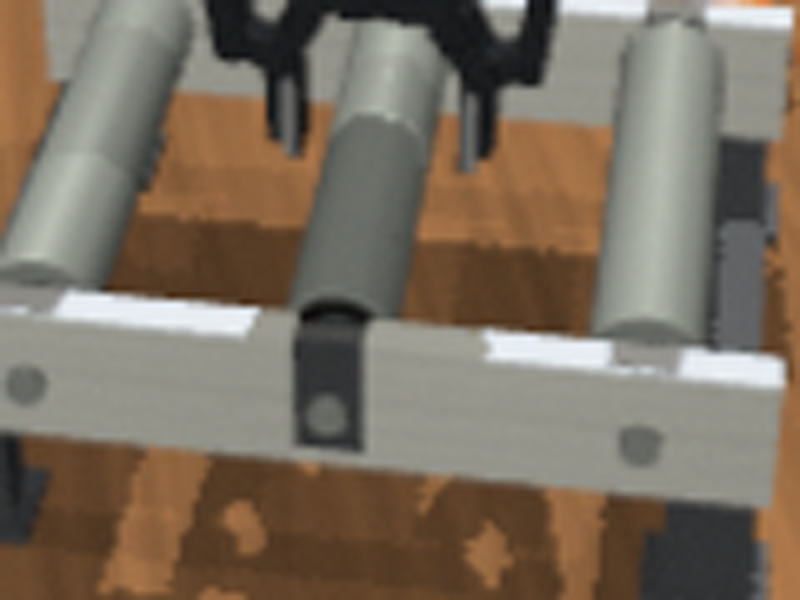

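```bash
python3 -m inch '[{"gripper":0.06,"tx":0,"ty":0,"tz":-0.005,"spin":0},{"gripper":0.06,"tx":0,"ty":0,"tz":-0.01,"spin":0},{"gripper":0.07,"tx":0,"ty":0,"tz":-0.02,"spin":0},{"gripper":0.085,"tx":0,"ty":0,"tz":-0.03,"spin":0},{"gripper":0.085,"tx":-0.03,"ty":0,"tz":-0.03,"spin":0},{"gripper":0.085,"tx":-0.03,"ty":0,"tz":-0.01,"spin":0},{"gripper":0.085,"tx":-0.01,"ty":0,"tz":0,"spin":0},{"gripper":0.085,"tx":0,"ty":0,"tz":0,"spin":0}]'; python3 st.py
python3 - <<'E'
from h import *
f=grab_frame("wrist");save(f,"w21.png");np.save("pics/w21.npy",f,allow_pickle=True)
f=grab_frame("side");save(f,"d21.png",(220,310,220,340));np.save("pics/d21.npy",f,allow_pickle=True)
f=grab_frame("scene");save(f,"s21.png",(100,260,140,350));np.save("pics/s21.npy",f,allow_pickle=True)
E
```

```text
clock: 30.85
eef_pos: [529.1, -222.8, 171.4]
tcp_rot: [3.141, 0.0, 1.244]
contact_force: [0.6, 0.3, -0.5]
opening: 0.993
tcp [ 529.1 -222.8  171.4] bed-y of tcp -39.4 F along tx 0.4 ty 0.4 up -0.5 M [ 0.01 -0.02  0.07] open 0.993 30.85
```

View pics/w21.png

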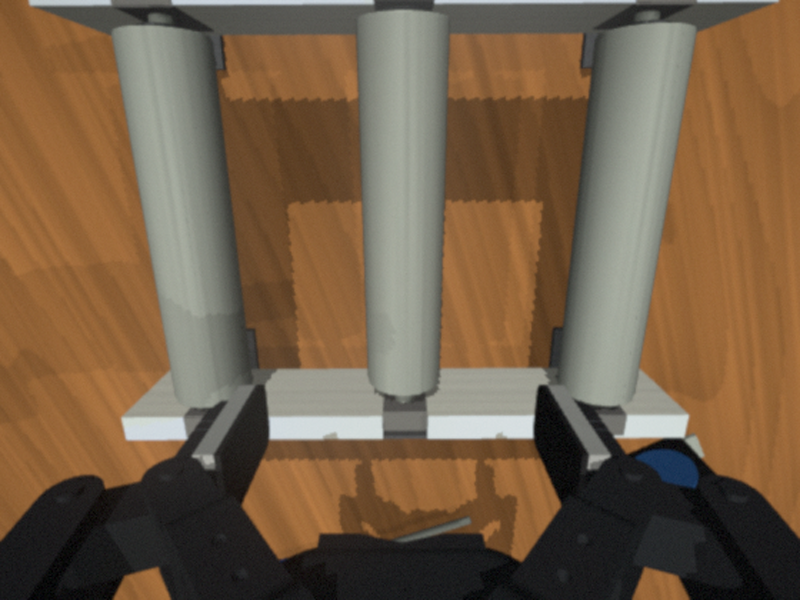

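View pics/d21.png

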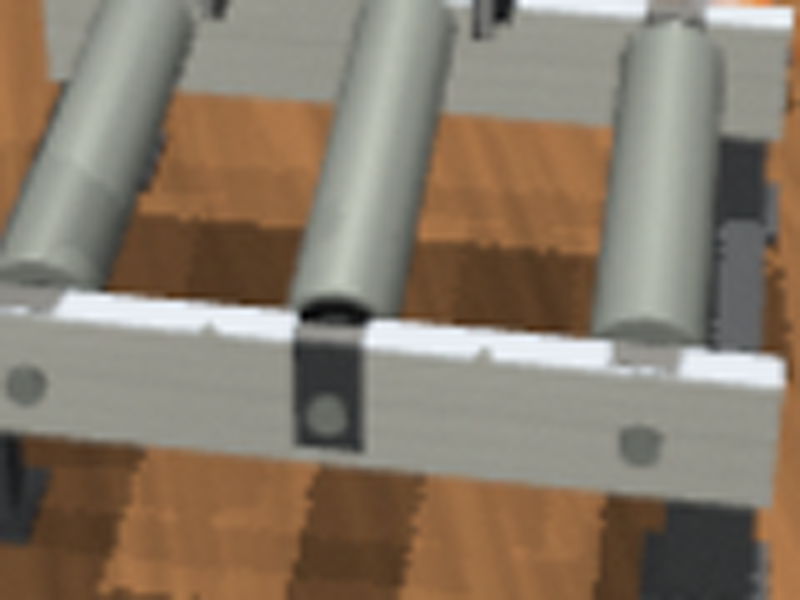

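View pics/s21.png

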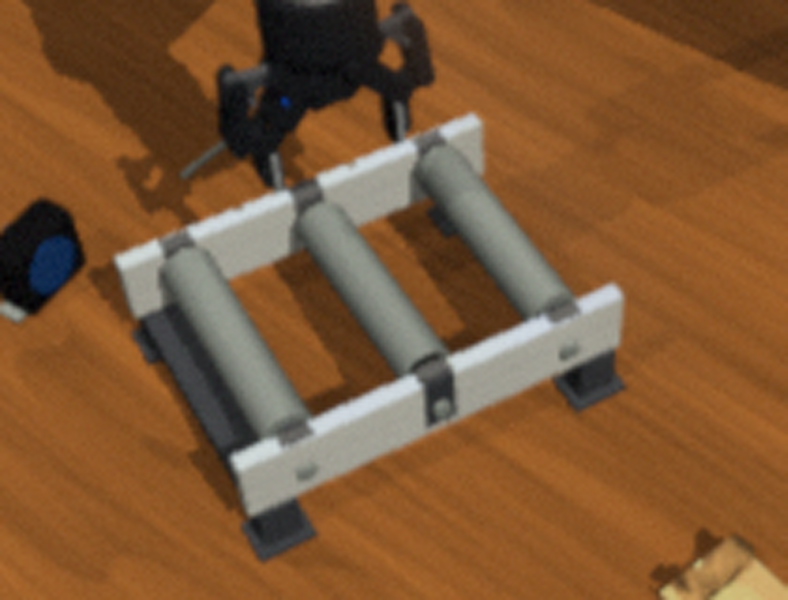

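```bash
python3 -m inch '[{"gripper":0.085,"tx":0.02,"ty":0,"tz":0,"spin":0},{"gripper":0.085,"tx":0.03,"ty":0,"tz":0,"spin":0},{"gripper":0.085,"tx":0.01,"ty":0,"tz":0,"spin":0},{"gripper":0.085,"tx":0,"ty":0,"tz":0.01,"spin":0},{"gripper":0.085,"tx":0,"ty":0,"tz":0.02,"spin":0},{"gripper":0.085,"tx":0,"ty":0,"tz":0.01,"spin":0},{"gripper":0.085,"tx":0,"ty":0,"tz":0,"spin":0},{"gripper":0.085,"tx":0,"ty":0,"tz":0,"spin":0}]'
python3 - <<'E'
from h import *
f=grab_frame("wrist");save(f,"w22.png",(60,200,190,370));np.save("pics/w22.npy",f,allow_pickle=True)
E
python3 st.py
python3 -m inch '[{"gripper":0.085,"tx":0,"ty":0,"tz":-0.02,"spin":0},{"gripper":0.085,"tx":-0.03,"ty":0,"tz":-0.02,"spin":0},{"gripper":0.085,"tx":-0.04,"ty":0,"tz":0,"spin":0},{"gripper":0.085,"tx":-0.04,"ty":0,"tz":0,"spin":0},{"gripper":0.085,"tx":-0.04,"ty":0,"tz":0,"spin":0},{"gripper":0.085,"tx":-0.03,"ty":0,"tz":0,"spin":0},{"gripper":0.085,"tx":0,"ty":0,"tz":0,"spin":0},{"gripper":0.085,"tx":0,"ty":0,"tz":0,"spin":0}]'
python3 - <<'E'
from h import *
f=grab_frame("wrist");save(f,"w23.png",(60,240,180,380));np.save("pics/w23.npy",f,allow_pickle=True)
E
```

```text
clock: 31.8
eef_pos: [548.3, -165.3, 130.5]
tcp_rot: [-3.141, 0.0, 1.246]
contact_force: [0.1, 0.8, 0.3]
opening: 0.994
tcp [ 548.7 -165.3  131. ] bed-y of tcp 21.3 F along tx -0.2 ty 0.2 up 0.4 M [-0.   -0.02  0.01] open 0.996 31.85
clock: 32.65
eef_pos: [491.0, -336.1, 171.4]
tcp_rot: [3.141, -0.0, 1.244]
contact_force: [-0.3, 0.4, 0.9]
opening: 0.998
```

View pics/w22.png

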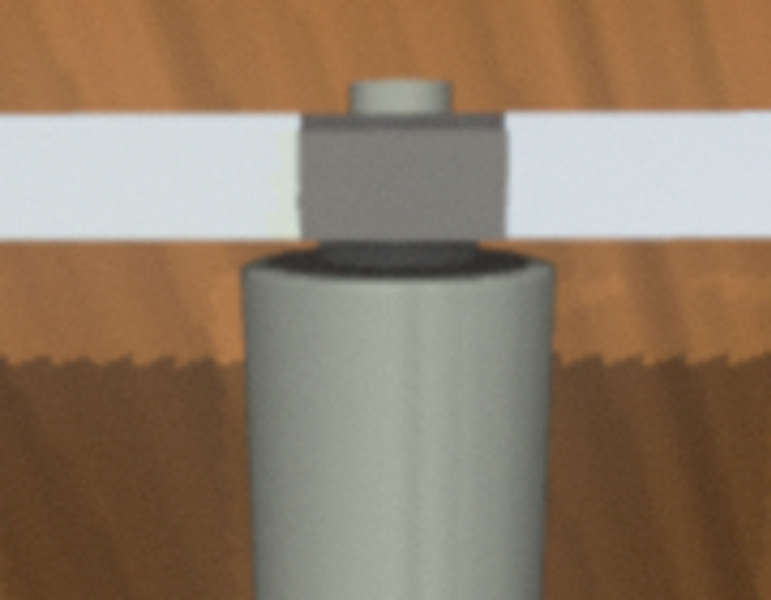

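View pics/w23.png

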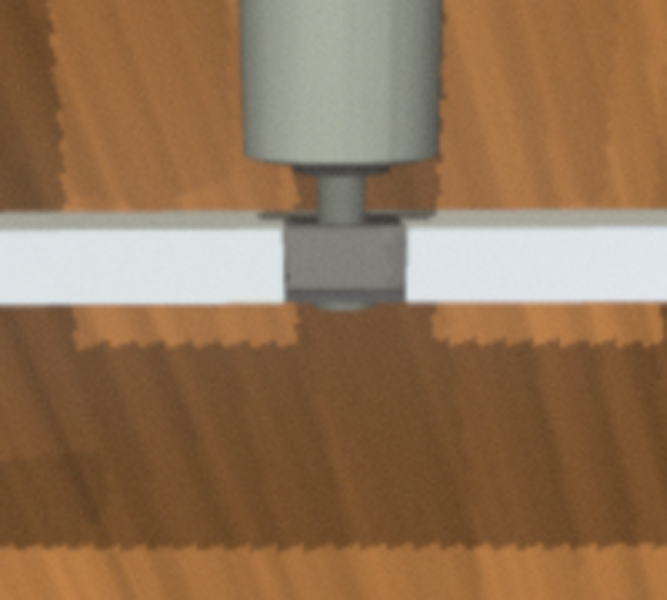

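The stub hub stands against its block with no stub visible. The pin hub is about 10 mm from its rail (rows 172–222 at 5 px/mm). The gripper is clear of everything, so I'm handing in.

```bash
python3 -c "
from h import *
print(sign_off());print(sense()['clock'])"
```

```text
the job is handed in; nothing more can be done
None
the job is handed in; nothing more can be done
```

The middle roller is back in the bed with both axle ends home, and I've let go and handed the job in at about 33 s of the 64 s.

**What I did:** I lifted the roller from the vee rest by its stub side. I tilted it by pressing its tube lightly, first on the +y rail's edge and then on its block. Then I felt the pin into the -y socket, compressed it, and swung the stub end down past the +y rail. The spring eased it home and I released it.

**Last checks:**
- **Stub end:** the hub stands against its rail with no stub showing. The tube's end is about 3.3 mm from the rail, against an expected 3 mm.
- **Pin end:** the hub is about 10 mm from its rail, as it should be when fully home.
- **Forces:** the highest I read was about 12 N. I read forces only at the end of each move. After release they were near zero, and the roller stayed put as the arm withdrew.
- **Other things:** the last wide pictures show the bed, tape measure and part of the vee rest and screwdriver as before. I didn't check the spanner or look-alike rollers again.

**What disagreed:** the pin stuck on the block's face at first and needed small turns of the wrist to drop in. The side camera placed the pin about 1.5 mm off centre while the wrist camera showed the stub end centred. My arm-position figure at the hub's stop came out about 1 mm short of expected, but the close-up pictures show it home.

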